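# Hang the bottle holder on the slotted upright and load the solvent bottle

### The job

Hang the steel bottle holder on the slotted upright: hook both of its tabs into the two teardrop slots, then push it down until it is fully home and the ball catch clicks out into the holder's window. Once it is locked, stand the amber solvent bottle upright in the holder's cup and let go. Leave the jar, the beaker and the wrench where they are, and do not tip the bottle over.

Things in the scene. Friction and masses are not known exactly. Their poses are not given: they have to be found in the camera images.
- upright: Fixed grey sheet-steel upright, 90 mm wide, 175 mm high; its base plate (100 x 140 x 8 mm) lies behind the front face. Origin: on the front face, mid-width, at bench level. z up, y along the face, which looks along -x. Front plate 5 mm thick, hollow behind for over 35 mm, with two teardrop slots through it (see slot_left, slot_right).
- slot_left (a point): Bottom edge of the slot at y = +25 mm, z = 120 mm on the upright's face. The slot reaches up 40 mm from here: 10 mm wide for the first 8 mm, widening to 18 mm at 16 mm, then 18 mm wide to its top.
- slot_right (a point): Bottom edge of the same kind of slot at y = -25 mm, z = 120 mm on the upright's face.
- seat (a point): Point on the upright's face at x = 0, y = 0, z = 70 mm of the upright: where the holder's origin lies when it is fully home, axes as the upright's. To hook it, hold its origin about 29 mm higher, push along the upright's +x until the flange meets the face, then push down 29 mm.
- catch (a joint): Sprung steel ball in the upright's face at y = 0, z = 86 mm. Value in m: 0 = fully out (3 mm proud, 14 mm across at the face), 0.003 = pushed flush. The holder's bottom edge has to be pushed down past it (a light push, under 10 N); it springs out into the holder's window when that is fully home.
- holder: Loose steel bottle holder, 250 g, standing on the bench the way up it is to hang. Origin: back face of its back flange, bottom edge, mid-width; z up, +x the way the tabs point, cup at -x. Flange 90 mm wide, 70 high, 4 thick, with a window (y -10 to 10, z 8 to 24 mm) for the ball catch. Its weight alone does not lock it.
- tab_left (a point): One of two hooked tabs on the flange's back, 8 mm wide: bottom of its neck at x = 0, y = +25, z = 50 mm of the holder. It stands out 11.5 mm in +x; neck 8 mm high; at its end (x 7 to 11.5 mm) a lip hangs 10 mm below the neck. Home, this point lies at the bottom of slot_left.
- tab_right (a point): The other tab, alike, at x = 0, y = -25, z = 50 mm of the holder; it belongs in slot_right.
- holder_grip (a point): Middle of the holder's arm, at x = -34, y = 0, z = 45 mm of the holder: a flat bar 10 mm thick in y, z 26 to 62 mm, joining flange to cup over x = -4 to -64 mm. Grip it here from above, across y.
- cup_floor (a point): Middle of the cup's inner floor, at x = -94, y = 0, z = 4 mm of the holder. Cup: square open box, 60 mm outside, 54 mm inside; walls rise 26 mm above this floor, the wall on the flange side 58 mm.
- bottle: Loose amber solvent bottle with a white cap, about 150 g, 100 mm high; straight body 40 mm in diameter up to z = 70 mm, cap 25 mm in diameter from z = 78 to 100 mm. Origin: centre of its underside, z up.
- jar: Bystander: low clear jar with a white lid, 44 mm in diameter, 50 mm high. Origin: centre of its underside.
- beaker: Bystander: open glass beaker, 64 mm in diameter, 80 mm high. Origin: centre of its underside.
- wrench: Bystander: steel wrench 150 mm long, lying on the bench along its x. Origin: underside, near its middle.
Mind the look-alikes: they are no part of the job. What is meant by the holder is not blue or yellow, and is the larger of those in its own colour.

How it is judged:
On the way:
1. the holder is hooked and locked on the upright (fully down, ball catch out) while the bottle is not yet in its cup (x of holder in the frame of seat between -0.006 and 0.003 m and y of holder in the frame of seat between -0.004 and 0.004 m and z of holder in the frame of seat between -0.004 and 0.003 m and value of joint catch below 0.0012 m and angle between holder's own z axis and vertical below 0.12 rad and distance between bottle and cup_floor above 0.06 m), for 0.3 s.
At the end, for the whole second after the job is handed in: The holder's origin is at the seat (3 mm in height, 4 sideways, 6 off the face), upright within 0.12 rad, ball catch out (under 0.0012); the bottle stands on the cup's floor (5 mm in height, 15 mm of its middle), upright within 0.15 rad; both at rest (x of holder in the frame of seat between -0.006 and 0.003 m and y of holder in the frame of seat between -0.004 and 0.004 m and z of holder in the frame of seat between -0.004 and 0.003 m and value of joint catch below 0.0012 m and angle between holder's own z axis and vertical below 0.12 rad and horizontal distance between bottle and cup_floor below 0.015 m and z of bottle in the frame of cup_floor between -0.004 and 0.005 m and angle between bottle's own z axis and vertical below 0.15 rad and linear speed of each of bottle, holder below 0.02 m/s); the robot touches nothing.
It fails at once if the jar, the beaker or the wrench is moved by more than 30 mm (distance of any of jar, beaker, wrench from where it was at the start of the episode above 0.03 m).
It fails at once if the bottle is tipped by more than 1 rad (angle between bottle's own z axis and vertical above 1 rad).
It also fails if it takes over 64 s, if anything falls off the work surface, if the arm or the gripper's body presses on something with over 40 N, if the wrist force passes 120 N, or if a joint passes its speed limit or range.

### The arm

A 6-joint arm with a two-finger parallel gripper is mounted at the origin on the work surface. World frame = base frame: x ahead of the robot, y to its left, z up, the work surface at z = 0. Lengths are in m, angles in rad, forces in N, time in s.
With the tool pointing down it reaches from about 0.35 to 0.725 m from the base axis. Payload 6 kg.
Tool frame: the origin (TCP) lies between the finger pads; the fingertips stand 19 mm ahead of it and the grasp point (between the pads) is the TCP; y points along the fingers, x is the direction in which the jaws open and shut, and the axes are right-handed (so a half turn about y gives the same grasp; the last joint's range is limited). The gripper opens to 85 mm and grips with 20 to 120 N. Pads are 22 mm wide; open, the fingers measure 114 mm over their backs; the gripper's body (76 mm by 85 mm) begins 54 mm behind the grasp point. The pads swing forward as they close: fully open they stand 13 mm farther back than shut.
Start: joints at [1.46, 0.04, 0.085, 0, -1.615, -0.334], TCP at [0.258, 0.542, 0.25] pointing down, gripper open.
Joint ranges: [-2.56, 2.56], [-1.29, 2.01], [-1.08, 1.49], [-3.29, 1.98], [-2.81, -0.18], [-2.99, 2.99]. Speed limits (rad/s): [2.57, 2.57, 3.01, 3.14, 3.14, 3.14].

### API

Orientations are given as a unit quaternion [w, x, y, z].
In Python, from workcell import sensors, vision, ticket gives the robot as it stands.
- The arm moves only by the tool apply_moves, never from a script. Its argument "plan" is a list of rows, each an object with "travel": the shift along the tool's x, y, z in m, a list of three; "turn": the turn, a rotation vector about the tool's x, y, z in degrees, a list of three; "hand": the opening, from 0 (shut) to 1 (fully open). A call has 1 to 8 rows; each row is the pose to reach, as a shift and turn from the pose commanded when the call began, along the tool's axes at that moment; what a row does not reach only later rows make up. A row lasts 1/10 s, in which the tool goes at most 50 mm and 8.59 degrees, less where a joint would pass 70% of its speed; a pose out of reach is approached as far as the arm can. A call with a gripper value outside its range is refused whole. The fingers move at their own pace and stop on an object; "force" is the grip in N (left out, the last holds). Time passes only in rows, so rows that repeat a pose let the fingers close. It gives the time, the measured TCP pose, the force and the opening at its end, in the units of the state.
- sensors.sense(): the state, without advancing time (a new reading comes with each control period).
- vision.read_camera(name): name is "scene" or "top" or "wrist"; returns the picture (400x640x3 uint8, red, green, blue); there is no depth.
- vision.camera_params(name): a dict with "mtx" (3x3 intrinsics, pixels), "camera_from_world" (4x4, takes a point from world to camera coordinates). Camera axes: x right, y down, z forward; pixel columns grow to the right and rows downward; lengths in m; the calibration is good to about 2 mm. The wrist camera is an equidistant fisheye: a pixel r from the principal point sees the ray r / f radians off the axis. A picture is of the moment at which its call begins: read the wrist's pose just before it. camera_params takes no time and is no camera call; for the wrist camera it gives the pose at the moment of the call.
- ticket.close_job(): hands the job in, once; it reports no verdict.
The state is a dict: "time_s": time; "joint_pos": joint angles; "dq": joint speeds; "joint_torque": joint torques, N m; "position": TCP position; "orientation": TCP orientation; "ft_force": force on the tool from outside, world axes, zero at the start; "moment": the same for the moment, N m; "gripper_width": finger opening in m.
Only numpy, scipy, OpenCV 4.12 (cv2) and the standard library are available. Lean on these libraries where they do the work, as an engineer would, in place of code of your own. Each camera call takes 0.05 s, during which the arm holds its last target.

## Working session

There is one attempt and no reset: what is moved stays moved. The work goes in short steps, Python scripts to look and compute and a tool call to move; the robot and the scene stay as the last step left them, time stands still between calls to the robot, and variables do not carry over. Pictures are saved under pics/ and viewed, and the job is handed in when it is done.

Besides the shell and the picture viewer there is one more tool, called after "Call:" as a command line: name --argument value ..., lists and objects as JSON in quotes. apply_moves: Moves the arm, as the interface text tells. Its arguments: {"type":"object","properties":{"plan":{"type":"array"},"force":{"type":"number"}},"required":["plan"]}

```bash
mkdir -p pics; ls; python3 - <<'E'
from workcell import sensors, vision
import cv2
s=sensors.sense(); print(s)
for n in ["scene","top","wrist"]:
    p=vision.camera_params(n); print(n,p)
    im=vision.read_camera(n); cv2.imwrite(f"pics/{n}0.png",im[:,:,::-1])
E
```

```text
pics
{'time_s': 0.0, 'joint_pos': array([ 1.45972270e+00,  4.08359564e-02,  8.38176153e-02, -4.75868537e-04,
       -1.61549246e+00, -3.33722129e-01]), 'dq': array([-6.92653975e-04, -1.40722618e-03,  3.23545379e-04, -5.73849889e-04,
       -9.42165064e-04,  5.80403696e-05]), 'joint_torque': array([-1.11499305e-04, -3.68211401e+01,  3.47408831e+01,  6.93240792e+00,
       -5.35418512e-03, -1.90150257e-05]), 'position': array([0.25794568, 0.54140274, 0.2492665 ]), 'orientation': array([-0.37689756,  0.37791689, -0.59759738,  0.59833471]), 'ft_force': array([0.84734946, 0.2870652 , 0.97037536]), 'moment': array([-0.05935841,  0.01154994, -0.01824517]), 'gripper_width': 0.08544517382862586}
scene {'mtx': array([[406.88054368,   0.        , 322.12825676],
       [  0.        , 406.88054368, 195.17949102],
       [  0.        ,   0.        ,   1.        ]]), 'camera_from_world': array([[ 0.7977916 ,  0.60287247, -0.00856414, -0.41004263],
       [ 0.35456499, -0.48059582, -0.80206691, -0.10732905],
       [-0.48765995,  0.6368457 , -0.59717278,  1.22734083],
       [ 0.        ,  0.       
[... 201 characters left out ...]
amera_from_world': array([[ 0.02086267, -0.9997737 , -0.0041582 ,  0.03117481],
       [-0.97776139, -0.01953487, -0.20880864,  0.56013854],
       [ 0.20868015,  0.00842203, -0.97794768,  1.11866275],
       [ 0.        ,  0.        ,  0.        ,  1.        ]])}
wrist {'mtx': array([[309.70691629,   0.        , 320.23234083],
       [  0.        , 309.70691629, 203.23720365],
       [  0.        ,   0.        ,   1.        ]]), 'camera_from_world': array([[-0.42966559, -0.90298727,  0.00121195,  0.59932884],
       [-0.86683123,  0.41283683,  0.27958786, -0.03608917],
       [-0.25296462,  0.11907873, -0.96011935,  0.37852029],
       [ 0.        ,  0.        ,  0.        ,  1.        ]])}
```

View pics/scene0.png

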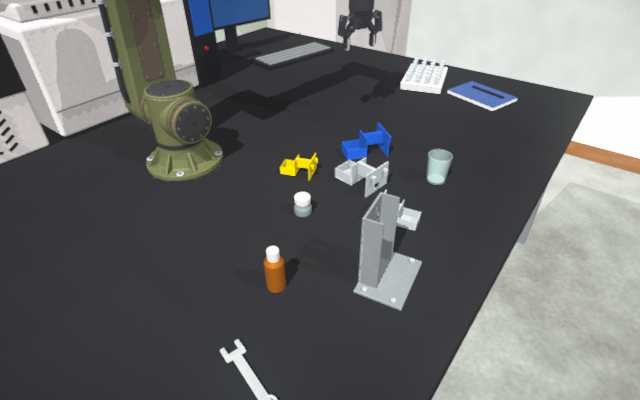

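View pics/top0.png

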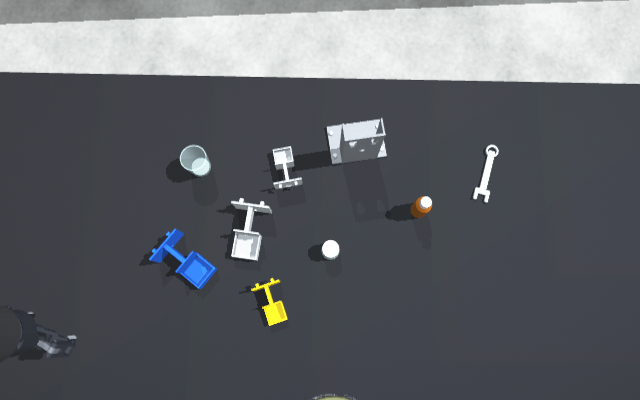

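View pics/wrist0.png

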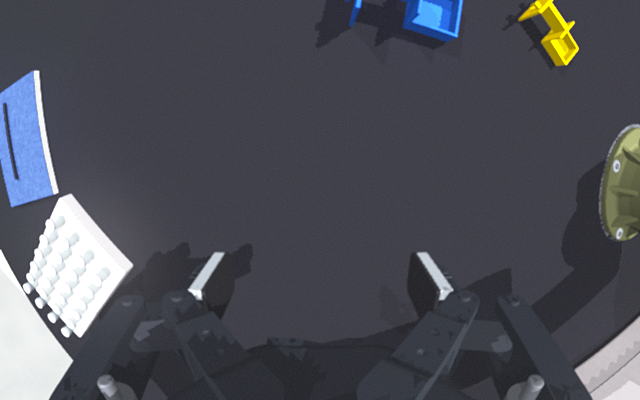

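The top view shows the larger grey holder at about (250,228), its small twin at (287,167), the upright at (357,140), the bottle at (422,206), the jar at (331,250), the beaker at (196,160) and the wrench at (486,173). I'll zoom in for pixel measurements.

```bash
python3 - <<'E'
import cv2
t=cv2.imread("pics/top0.png"); s=cv2.imread("pics/scene0.png")
a=cv2.resize(t[185:275,215:285],None,fx=6,fy=6,interpolation=cv2.INTER_CUBIC)
b=cv2.resize(t[110:175,315:395],None,fx=6,fy=6,interpolation=cv2.INTER_CUBIC)
import numpy as np
o=np.zeros((max(a.shape[0],b.shape[0]),a.shape[1]+b.shape[1]+0,3),np.uint8); o=o[:,:]
o[:a.shape[0],:a.shape[1]]=a;o[:b.shape[0],a.shape[1]:]=b
o=cv2.resize(o,(800,int(o.shape[0]*800/o.shape[1])));print(o.shape, 800/900)
cv2.imwrite("pics/z1.png",o)
c=s[150:310,325:430]; cv2.imwrite("pics/z2.png",cv2.resize(c,None,fx=3.7,fy=3.7,interpolation=cv2.INTER_CUBIC))
E
```

```text
(480, 800, 3) 0.8888888888888888
```

View pics/z1.png

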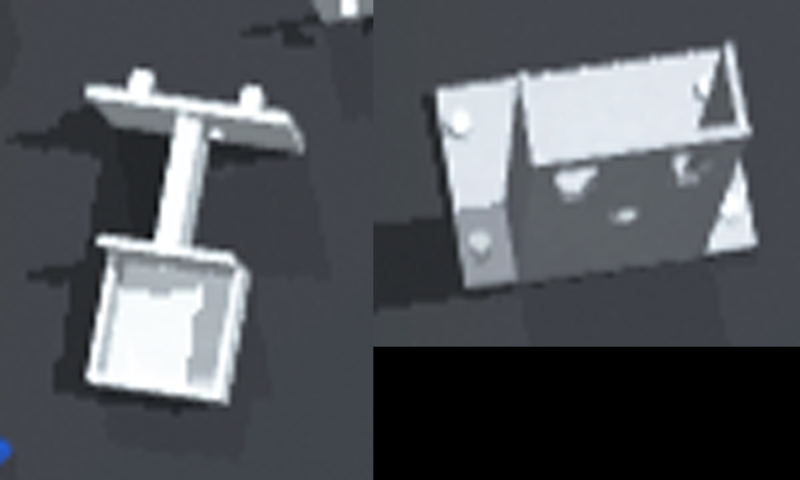

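View pics/z2.png

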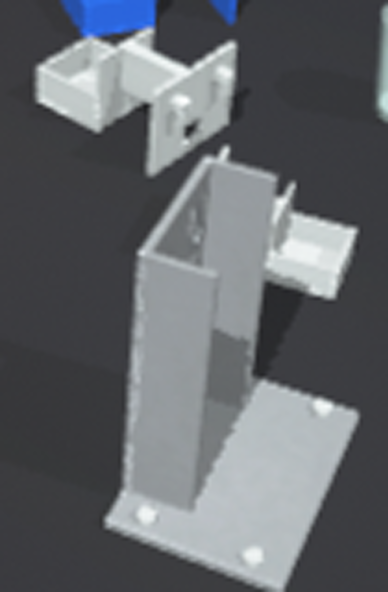

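The zoom (scale 5.33) shows the holder's flange top edge running from (85,92) to (295,118), the two tabs behind it, the arm from (190,118) to (175,250), and the cup. On the upright I can see the front face, both slots and the ball. Next step: rays.

```bash
cat > h.py <<'E'
import numpy as np
from workcell import sensors, vision
def ray(name,uv,P=None):
    P=P or vision.camera_params(name); T=P["camera_from_world"];K=P["mtx"];R=T[:3,:3]
    d=np.array([(uv[0]-K[0,2])/K[0,0],(uv[1]-K[1,2])/K[1,1],1.])
    if name=="wrist":
        r=np.hypot(d[0],d[1]); d=np.array([d[0]/r*np.sin(r),d[1]/r*np.sin(r),np.cos(r)])
    return -R.T@T[:3,3], R.T@d
def onz(name,uv,z,P=None):
    c,d=ray(name,uv,P); return c+d*(z-c[2])/d[2]
def proj(name,X,P=None):
    P=P or vision.camera_params(name); T=P["camera_from_world"];K=P["mtx"]
    x=T[:3,:3]@np.asarray(X)+T[:3,3]
    if name=="wrist":
        r=np.hypot(x[0],x[1]); t=np.arctan2(r,x[2]); return K[:2,:2]@(x[:2]/r*t)+K[:2,2]
    return (K@x/x[2])[:2]
E
python3 - <<'E'
from h import *
np.set_printoptions(precision=4,suppress=True)
L=lambda u,v:(215+(u/5.333)-.5*0,185+v/5.333)
Rr=lambda u,v:(315+(u-373.3)/5.333,110+v/5.333)
for n,uv,z in [("flange front top L",(85,97),.07),("flange top R",(290,118),.07),("arm a",(190,118),.062),("arm b",(176,246),.062),
 ("tallwall L",(97,240),.062),("tallwall R",(245,260),.062),("front L",(88,380),.03),("front R",(228,402),.03)]:
    print(n,onz("top",L(*uv),z))
for n,uv,z in [("plate front top L",(533,167),.175),("plate front top R",(748,135),.175),("rear top L",(520,75),.175),("rear top R",(730,42),.175),
 ("ft bot L",(520,281),0),("ft bot R",(706,252),0),("base FL",(466,288),.008),("base FR",(757,245),.008),("base RL",(437,88),.008)]:
    print(n,onz("top",Rr(*uv),z))
im=vision
import cv2
t=cv2.imread("pics/top0.png");hsv=cv2.cvtColor(t,cv2.COLOR_BGR2HSV)
c,d=ray("wrist",(320,203));print("wristcam",c,d)
E
```

```text
flange front top L [0.5409 0.252  0.07  ]
flange top R [0.5334 0.1616 0.07  ]
arm a [0.534  0.2066 0.062 ]
arm b [0.477  0.2099 0.062 ]
tallwall L [0.4789 0.2446 0.062 ]
tallwall R [0.4714 0.1795 0.062 ]
front L [0.4207 0.2509 0.03  ]
front R [0.4123 0.1882 0.03  ]
plate front top L [ 0.6626 -0.009   0.175 ]
plate front top R [ 0.6781 -0.097   0.175 ]
rear top L [ 0.7023 -0.0032  0.175 ]
rear top R [ 0.7184 -0.0898  0.175 ]
ft bot L [ 0.6649 -0.0105 -0.    ]
ft bot R [ 0.6809 -0.0986  0.    ]
base FL [0.6586 0.0151 0.008 ]
base FR [ 0.6824 -0.1218  0.008 ]
base RL [0.7576 0.0306 0.008 ]
wristcam [0.322  0.511  0.3729] [-0.2519  0.1196 -0.9603]
```

```bash
python3 - <<'E'
import cv2
t=cv2.imread("pics/top0.png"); s=cv2.imread("pics/scene0.png")
a=cv2.resize(t[185:235,400:450],(400,400),interpolation=cv2.INTER_CUBIC)
b=cv2.resize(s[240:300,250:310],(400,400),interpolation=cv2.INTER_CUBIC)
import numpy as np
cv2.imwrite("pics/z3.png",np.hstack([a,b]))
E
```

```text
(no output)
```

View pics/z3.png

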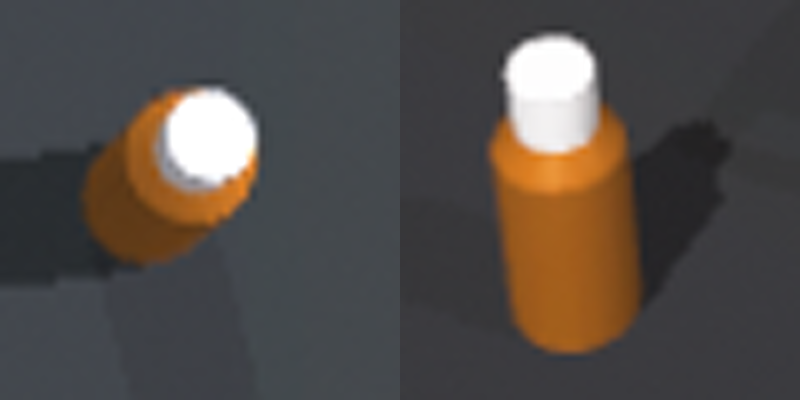

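```bash
cat >> h.py <<'E'
from scipy.spatial.transform import Rotation as Ro
def tool():
    s=sensors.sense(); q=s["orientation"]; return s["position"],Ro.from_quat([q[1],q[2],q[3],q[0]])
def goal(p,yaw,ref=None):
    """shift & turn in tool axes to reach TCP p, tool y down, tool z along horizontal dir yaw(rad)"""
    P,R=tool(); 
    z=np.array([np.cos(yaw),np.sin(yaw),0]); y=np.array([0,0,-1.]); x=np.cross(y,z)
    G=Ro.from_matrix(np.c_[x,y,z])
    return R.inv().apply(np.array(p)-P), np.degrees((R.inv()*G).as_rotvec())
E
python3 - <<'E'
from h import *
np.set_printoptions(precision=4,suppress=True)
P,R=tool();print(R.as_matrix())
cap=onz("top",(426.25,201.6),.1);sh=onz("top",(400+192/8,185+158/8),.07);bt=onz("top",(400+145/8,185+212/8-0),.0)
print(cap,sh,bt, onz("scene",(250+551/6.667,240+70/6.667),.1))
c,d=ray("wrist",(320,203)); print(R.inv().apply(c-P),R.inv().apply(d))
print(goal((.501,.210,.25),np.radians(-6)))
print(goal((.501,.210,.25),np.radians(174)))
E
```

```text
[[-0.4303 -0.0005  0.9027]
 [-0.9027 -0.0013 -0.4303]
 [ 0.0014 -1.      0.0001]]
[ 0.5476 -0.1987  0.1   ] [ 0.5463 -0.1995  0.07  ] [ 0.5432 -0.1989  0.    ] [ 0.6416 -0.1345  0.1   ]
[ 0.0001 -0.1234  0.0709] [-0.001   0.9603 -0.279 ]
(array([ 0.1946, -0.0002,  0.362 ]), array([  0.0074, -19.4851,   0.0806]))
(array([ 0.1946, -0.0002,  0.362 ]), array([ -0.114 , 160.5148,   0.0104]))
```

Call:
apply_moves --plan '[{"travel": [0.195,0,0.362],"turn": [0,-19.5,0],"hand": 1},{"travel": [0.195,0,0.362],"turn": [0,-19.5,0],"hand": 1},{"travel": [0.195,0,0.362],"turn": [0,-19.5,0],"hand": 1},{"travel": [0.195,0,0.362],"turn": [0,-19.5,0],"hand": 1},{"travel": [0.195,0,0.362],"turn": [0,-19.5,0],"hand": 1},{"travel": [0.195,0,0.362],"turn": [0,-19.5,0],"hand": 1},{"travel": [0.195,0,0.362],"turn": [0,-19.5,0],"hand": 1},{"travel": [0.195,0,0.362],"turn": [0,-19.5,0],"hand": 1}]'

```text
time_s: 0.95
position: [0.4951, 0.217, 0.2503]
orientation: [0.473, -0.473, 0.525, -0.525]
ft_force: [0.7, 0.4, 0.6]
gripper_width: 0.0853
```

```bash
python3 - <<'E'
from h import *
np.set_printoptions(precision=4,suppress=True)
print(sensors.sense()); print(goal((.501,.210,.20),np.radians(-6)))
E
```

```text
{'time_s': 0.95, 'joint_pos': array([ 0.785 , -0.1182, -0.0691, -0.0001, -1.6197,  0.6816]), 'dq': array([-0.9808,  0.242 ,  0.2149,  0.0014,  0.0238,  0.9736]), 'joint_torque': array([  4.5123, -31.3487,  33.6615,   6.9023,  -0.2152,  -1.3144]), 'position': array([0.4951, 0.217 , 0.2503]), 'orientation': array([ 0.4734, -0.4732,  0.5254, -0.5253]), 'ft_force': array([0.6821, 0.3658, 0.6282]), 'moment': array([ 0.1231, -0.0986,  0.0334]), 'gripper_width': 0.085309232842799}
(array([0.0064, 0.0503, 0.0066]), array([-0.003 ,  0.0351, -0.0129]))
```

Call:
apply_moves --plan '[{"travel": [0,0.05,0],"turn": [0,0,0],"hand": 1},{"travel": [0,0.05,0],"turn": [0,0,0],"hand": 1},{"travel": [0,0.05,0],"turn": [0,0,0],"hand": 1},{"travel": [0,0.05,0],"turn": [0,0,0],"hand": 1}]'

```text
time_s: 1.35
position: [0.495, 0.2199, 0.2033]
orientation: [-0.475, 0.472, -0.525, 0.526]
ft_force: [-1.2, 0.6, 1.4]
gripper_width: 0.085
```

```bash
python3 - <<'E'
from h import *
import cv2,json
np.set_printoptions(precision=4,suppress=True)
s=sensors.sense();print(s["position"],s["joint_pos"],s["dq"])
P=vision.camera_params("wrist"); im=vision.read_camera("wrist")
import pickle; pickle.dump(P,open("w1.pkl","wb"))
cv2.imwrite("pics/w1.png",im[:,:,::-1])
print(proj("wrist",(.541,.206,0),P),proj("wrist",(.541,.206,.07),P))
E
```

```text
[0.495  0.2199 0.2033] [ 0.7903 -0.1192 -0.1558  0.0014 -1.5308  0.6775] [ 0.0062 -0.006   0.009  -0.0036  0.0058  0.0016]
[329.316  138.4914] [331.6001 144.4706]
```

View pics/w1.png

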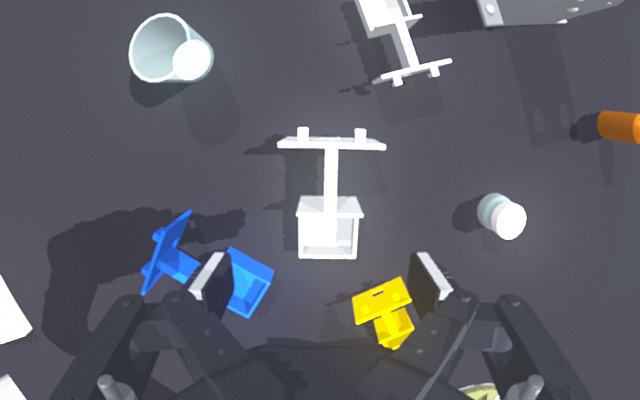

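The wrist view shows the holder centred: flange from (279,143) to (385,147), arm along column ~331, cup near (328,230). I'll zoom to refine.

```bash
python3 - <<'E'
import cv2
t=cv2.imread("pics/w1.png")
cv2.imwrite("pics/z4.png",cv2.resize(t[120:270,265:400],None,fx=4,fy=4,interpolation=cv2.INTER_CUBIC))
E
```

```text
(no output)
```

View pics/z4.png

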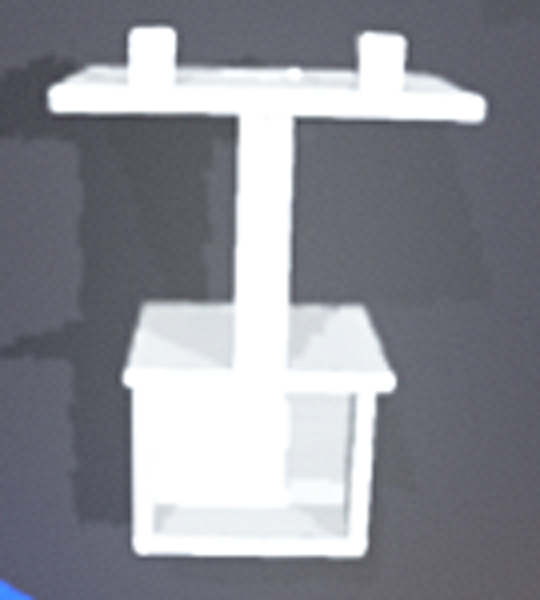

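```bash
python3 - <<'E'
from h import *
import pickle
np.set_printoptions(precision=4,suppress=True)
P=pickle.load(open("w1.pkl","rb"))
L=lambda u,v:(265+u/4-.4,120+v/4-.4)
q={}
for n,uv,z in [("fl front L",(48,114),.07),("fl front R",(486,121),.07),("fl back L",(50,91),.07),("fl back R",(484,98),.07),("arm aL",(238,118),.062),("arm aR",(294,118),.062),("arm bL",(232,370),.062),("arm bR",(290,370),.062),
 ("tall L",(123,388),.062),("tall R",(396,388),.062),("front L",(134,556),.03),("front R",(366,556),.03)]:
    q[n]=onz("wrist",L(*uv),z,P); print(n,q[n])
def ang(a,b): d=q[b]-q[a]; return np.degrees(np.arctan2(d[1],d[0])),np.linalg.norm(d)
print("yaw fl",ang("fl front R","fl front L")[0]-90,ang("fl back R","fl back L")[0]-90, ang("fl back R","fl back L")[1])
print("tall",ang("tall R","tall L")[0]-90,ang("tall R","tall L")[1],"front",ang("front R","front L")[0]-90)
m=lambda a:(q[a+"L"]+q[a+"R"])/2
for a,b in [("arm b","arm a"),("front ","fl back ")]:
    d=m(b)-m(a); print(a,b,np.degrees(np.arctan2(d[1],d[0])),np.linalg.norm(d[:2]))
print(m("fl back "),m("arm a"),m("front "))
_,R=tool();z=R.as_matrix()[:,2];print("toolz yaw",np.degrees(np.arctan2(z[1],z[0])))
E
```

```text
fl front L [0.5429 0.2519 0.07  ]
fl front R [0.5325 0.1606 0.07  ]
fl back L [0.5477 0.2509 0.07  ]
fl back R [0.5374 0.1607 0.07  ]
arm aL [0.5369 0.2126 0.062 ]
arm aR [0.5357 0.2006 0.062 ]
arm bL [0.4808 0.2195 0.062 ]
arm bR [0.4795 0.2066 0.062 ]
tall L [0.4791 0.2444 0.062 ]
tall R [0.4727 0.1829 0.062 ]
front L [0.4215 0.2515 0.03  ]
front R [0.415 0.19  0.03 ]
yaw fl -6.532210682555501 -6.516849677689692 0.09077872086360156
tall -5.880051410608431 0.06184536790170512 front -5.980383634554499
arm b arm a -6.539534203191364 0.05651276896621467
front  fl back  -6.865646028635909 0.12519946664084602
[0.5425 0.2058 0.07  ] [0.5363 0.2066 0.062 ] [0.4182 0.2207 0.03  ]
toolz yaw -5.8900096767940315
```

```bash
python3 - <<'E'
from h import *
np.set_printoptions(precision=4,suppress=True)
print(goal((.5023,.2103,.053),np.radians(-6.5)), sensors.sense()["position"])
E
```

```text
(array([0.0094, 0.1504, 0.0078]), array([-0.1921,  0.6102, -0.138 ])) [0.495  0.2202 0.2034]
```

Call:
apply_moves --plan '[{"travel": [0.009,0,0.008],"turn": [0,0.6,0],"hand": 0.6},{"travel": [0.009,0.05,0.008],"turn": [0,0.6,0],"hand": 0.6},{"travel": [0.009,0.09,0.008],"turn": [0,0.6,0],"hand": 0.6},{"travel": [0.009,0.12,0.008],"turn": [0,0.6,0],"hand": 0.6},{"travel": [0.009,0.14,0.008],"turn": [0,0.6,0],"hand": 0.6},{"travel": [0.009,0.15,0.008],"turn": [0,0.6,0],"hand": 0.6},{"travel": [0.009,0.15,0.008],"turn": [0,0.6,0],"hand": 0.6},{"travel": [0.009,0.15,0.008],"turn": [0,0.6,0],"hand": 0.6}]'

```text
time_s: 2.2
position: [0.5023, 0.2096, 0.0521]
orientation: [-0.471, 0.47, -0.528, 0.528]
ft_force: [0.8, -0.5, 0.8]
gripper_width: 0.0514
```

```bash
python3 - <<'E'
from h import *
import cv2
np.set_printoptions(precision=4,suppress=True)
print(goal((.5023,.2103,.053),np.radians(-6.5)), sensors.sense()["ft_force"])
im=vision.read_camera("wrist")
cv2.imwrite("pics/w2.png",im[:,:,::-1])
E
```

```text
(array([-0.0007, -0.0009, -0.0001]), array([-0.1137, -0.061 , -0.066 ])) [ 0.7544 -0.4817  0.8111]
```

View pics/w2.png

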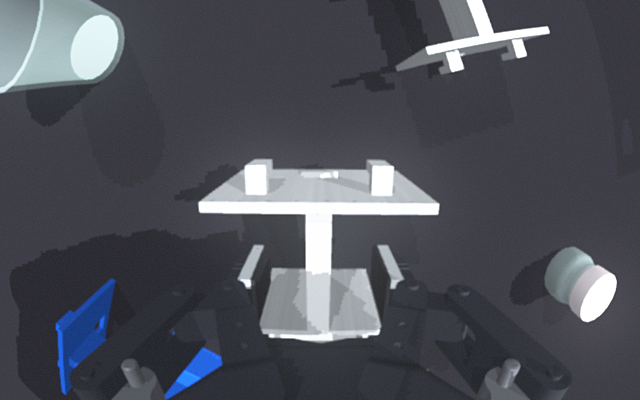

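The arm, at column 318, sits centrally between the pads at 252 and 388. Closing at 80 N.

Call:
apply_moves --plan '[{"travel": [0,0,0],"turn": [0,0,0],"hand": 0.3},{"travel": [0,0,0],"turn": [0,0,0],"hand": 0.0},{"travel": [0,0,0],"turn": [0,0,0],"hand": 0.0},{"travel": [0,0,0],"turn": [0,0,0],"hand": 0.0},{"travel": [0,0,0],"turn": [0,0,0],"hand": 0.0},{"travel": [0,0,0],"turn": [0,0,0],"hand": 0.0}]' --force 80

```text
time_s: 2.85
position: [0.5019, 0.2094, 0.0512]
orientation: [-0.471, 0.47, -0.528, 0.528]
ft_force: [-1.2, 1.5, 5.6]
gripper_width: 0.0087
```

Call:
apply_moves --plan '[{"travel": [0,-0.03,0],"turn": [0,0,0],"hand": 0},{"travel": [0,-0.08,0],"turn": [0,0,0],"hand": 0},{"travel": [0,-0.13,0],"turn": [0,0,0],"hand": 0},{"travel": [0,-0.17,0],"turn": [0,0,0],"hand": 0},{"travel": [0,-0.19,0],"turn": [0,0,0],"hand": 0},{"travel": [0,-0.2,0],"turn": [0,0,0],"hand": 0},{"travel": [0,-0.2,0],"turn": [0,0,0],"hand": 0}]'

```text
time_s: 3.55
position: [0.5014, 0.2092, 0.2501]
orientation: [0.47, -0.471, 0.528, -0.528]
ft_force: [-0.3, 0.1, -2.6]
gripper_width: 0.0088
```

```bash
python3 - <<'E'
from h import *
import cv2,pickle
np.set_printoptions(precision=4,suppress=True)
s=sensors.sense();print(s["position"],s["ft_force"],s["gripper_width"])
P=vision.camera_params("wrist");im=vision.read_camera("wrist")
pickle.dump(P,open("w3.pkl","wb"))
cv2.imwrite("pics/w3.png",im[:,:,::-1])
# hook approach: seat (0.671,-.0535), yaw 10, holder origin 30 mm off face
th=np.radians(10);ex=np.array([np.cos(th),np.sin(th),0]);o=np.array([.671,-.0535,0])
for off in (.04,): print(goal(o-ex*(.04+off)+[0,0,.07+.029+.053],th))
E
```

```text
[0.5014 0.2092 0.2501] [-0.3131  0.1059 -2.5653] 0.008801547998566396
(array([0.2641, 0.0966, 0.1225]), array([  0.1301, -16.583 ,   0.0467]))
```

View pics/w3.png

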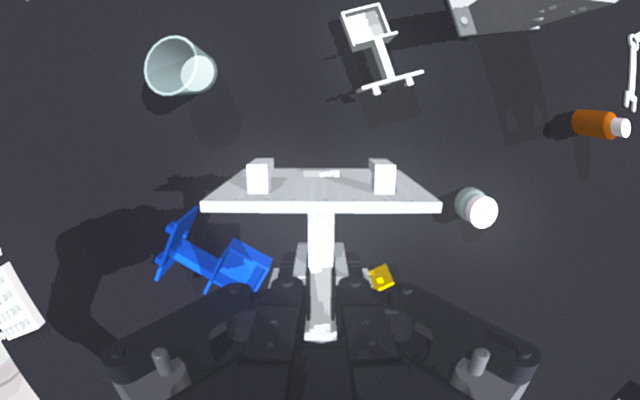

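Call:
apply_moves --plan '[{"travel": [0.042,0,0.02],"turn": [0,-3,0],"hand": 0},{"travel": [0.085,0,0.04],"turn": [0,-6,0],"hand": 0},{"travel": [0.13,0,0.06],"turn": [0,-9,0],"hand": 0},{"travel": [0.17,0,0.08],"turn": [0,-12,0],"hand": 0},{"travel": [0.21,0,0.1],"turn": [0,-15,0],"hand": 0},{"travel": [0.245,0,0.114],"turn": [0,-16.6,0],"hand": 0},{"travel": [0.264,0,0.1225],"turn": [0,-16.6,0],"hand": 0},{"travel": [0.264,0,0.1225],"turn": [0,-16.6,0],"hand": 0}]'

```text
time_s: 4.4
position: [0.5924, -0.0698, 0.2467]
orientation: [-0.539, 0.542, -0.457, 0.454]
ft_force: [-0.7, -0.2, -2.6]
gripper_width: 0.0086
```

Call:
apply_moves --plan '[{"travel": [0,0,0],"turn": [0,0,0],"hand": 0},{"travel": [0,0,0],"turn": [0,0,0],"hand": 0}]'

```text
time_s: 4.6
position: [0.5924, -0.0665, 0.249]
orientation: [-0.541, 0.542, -0.455, 0.454]
ft_force: [-0.4, 0.5, -1.8]
gripper_width: 0.0085
```

```bash
python3 - <<'E'
from h import *
import cv2,pickle
np.set_printoptions(precision=4,suppress=True)
s=sensors.sense();print(s["position"],s["ft_force"],s["joint_pos"])
P=vision.camera_params("wrist");im=vision.read_camera("wrist")
pickle.dump(P,open("w4.pkl","wb"))
cv2.imwrite("pics/w4.png",im[:,:,::-1])
im=vision.read_camera("top");cv2.imwrite("pics/t4.png",im[:,:,::-1])
th=np.radians(10);ex=np.array([np.cos(th),np.sin(th),0]);o=np.array([.671,-.0535,0])
for off in (.04,): print(goal(o-ex*(.04+off)+[0,0,.07+.029+.0512],th))
E
```

```text
[ 0.5924 -0.0665  0.249 ] [-0.431   0.4796 -1.7872] [ 0.2239  0.0316  0.0737 -0.0004 -1.615   1.5224]
(array([ 0.0011,  0.0997, -0.0005]), array([ 0.0355,  0.0943, -0.0062]))
```

View pics/w4.png

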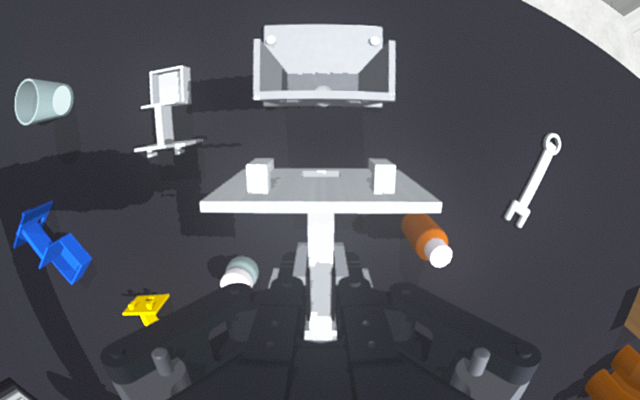

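View pics/t4.png

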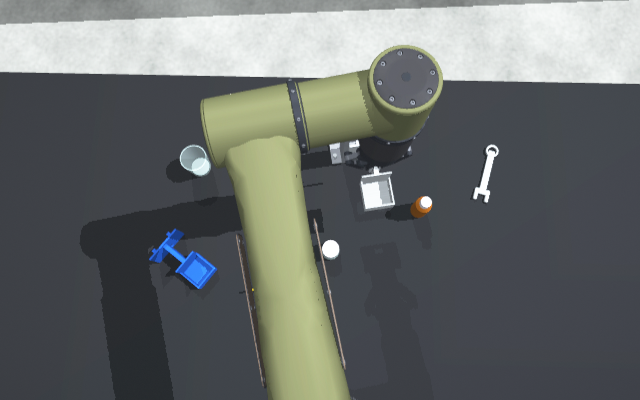

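The wrist view shows the upright's top front edge from about (253,103) to (395,105), centred ahead of the flange (201–441, row 208). I'll zoom and measure the relative pose.

```bash
python3 - <<'E'
import cv2
t=cv2.imread("pics/w4.png")
cv2.imwrite("pics/z5.png",cv2.resize(t[15:115,235:415],None,fx=4.4,fy=4.4,interpolation=cv2.INTER_CUBIC))
cv2.imwrite("pics/z6.png",cv2.resize(t[150:220,190:450],None,fx=3,fy=3,interpolation=cv2.INTER_CUBIC))
E
```

```text
(no output)
```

View pics/z5.png

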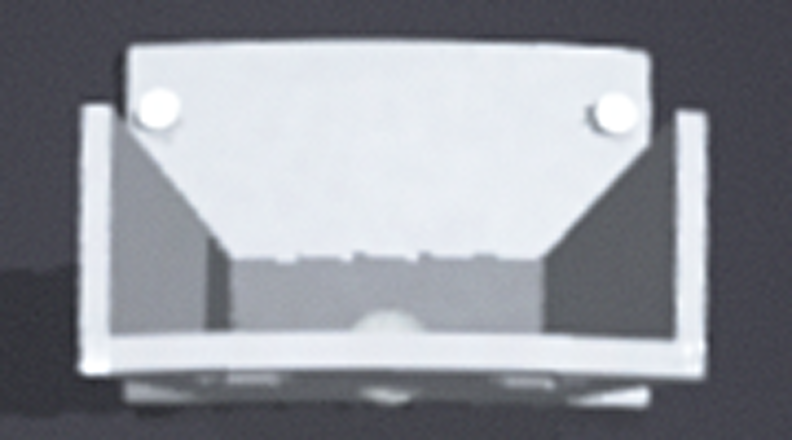

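View pics/z6.png

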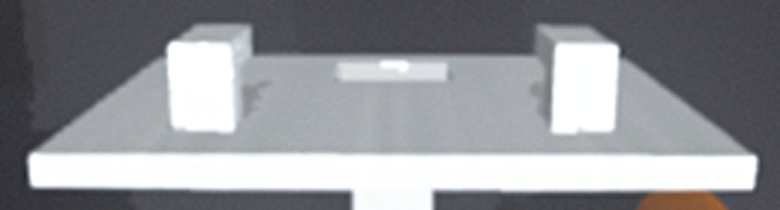

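```bash
python3 - <<'E'
from h import *
import pickle
np.set_printoptions(precision=4,suppress=True)
P=pickle.load(open("w4.pkl","rb"))
A=lambda u,v:(235+u/4.4-.4,15+v/4.4-.4)
B=lambda u,v:(190+u/3-.33,150+v/3-.33)
f=lambda uv,z:onz("wrist",uv,z,P)
ul,ur=f(A(80,374),.175),f(A(705,377),.175)
pos,R=tool();hz=pos[2]-.0512
fl,fr=f(B(28,154),hz+.07),f(B(757,156),hz+.07)   # back top edge
fl2,fr2=f(B(30,188),hz+.07),f(B(757,190),hz+.07)
tl=(f(B(168,42),hz+.058)+f(B(236,42),hz+.058))/2; tr=(f(B(553,43),hz+.058)+f(B(617,43),hz+.058))/2
th=lambda l,r:np.degrees(np.arctan2(*(l-r)[[1,0]]))-90
n=lambda l,r:np.linalg.norm(l-r)
for nm,l,r in [("upr",ul,ur),("flb",fl,fr),("flf",fl2,fr2),("tabs",tl,tr)]: print(nm,l,r,"mid",(l+r)/2,"yaw",th(l,r),"w",n(l,r))
z=R.as_matrix();print("tool yaw",np.degrees(np.arctan2(z[1,2],z[0,2])))
t=np.radians(th(ul,ur));ex=np.array([np.cos(t),np.sin(t),0]);ey=np.array([-ex[1],ex[0],0])
for m in ((fl+fr)/2,(tl+tr)/2):
    d=(ul+ur)/2-m; print("gap x",d@ex,"lateral y",d@ey)
# top-cam based
print(pos)
E
```

```text
upr [ 0.6655 -0.0098  0.175 ] [ 0.6812 -0.0989  0.175 ] mid [ 0.6733 -0.0544  0.175 ] yaw 9.964264042381672 w 0.09042516862442347
flb [ 0.6256 -0.0154  0.2687] [ 0.641  -0.1032  0.2687] mid [ 0.6333 -0.0593  0.2687] yaw 9.935804189273497 w 0.08913970008315172
flf [ 0.6212 -0.0159  0.2687] [ 0.6367 -0.1044  0.2687] mid [ 0.629  -0.0602  0.2687] yaw 9.93112466037769 w 0.08991339687148682
tabs [ 0.6403 -0.0333  0.2567] [ 0.6488 -0.0814  0.2567] mid [ 0.6446 -0.0574  0.2567] yaw 9.954489406128857 w 0.048842480849615046
tool yaw 10.094334495834566
gap x 0.04031738206576691 lateral y -0.002118607868197138
gap x 0.028868714729452724 lateral y -0.002030845145361095
[ 0.5926 -0.0663  0.2499]
```

Call:
apply_moves --plan '[{"travel": [0.002,0.03,0],"turn": [0,0,0],"hand": 0},{"travel": [0.002,0.07,0],"turn": [0,0,0],"hand": 0},{"travel": [0.002,0.09,0],"turn": [0,0,0],"hand": 0},{"travel": [0.002,0.0995,0],"turn": [0,0,0],"hand": 0},{"travel": [0.002,0.0995,0],"turn": [0,0,0],"hand": 0},{"travel": [0.002,0.0995,0],"turn": [0,0,0],"hand": 0},{"travel": [0.002,0.0995,0.01],"turn": [0,0,0],"hand": 0},{"travel": [0.002,0.0995,0.01],"turn": [0,0,0],"hand": 0}]'

```text
time_s: 5.5
position: [0.6045, -0.0672, 0.1523]
orientation: [0.542, -0.541, 0.454, -0.455]
ft_force: [-0.1, -0.1, -2.6]
gripper_width: 0.009
```

```bash
python3 - <<'E'
from h import *
import cv2,pickle
np.set_printoptions(precision=4,suppress=True)
s=sensors.sense();print(s["position"],s["ft_force"],s["moment"])
P=vision.camera_params("wrist");im=vision.read_camera("wrist")
pickle.dump(P,open("w5.pkl","wb"))
cv2.imwrite("pics/w5.png",im[:,:,::-1])
im=vision.read_camera("scene");cv2.imwrite("pics/s5.png",cv2.resize(im[130:310,310:470,::-1],None,fx=3.3,fy=3.3))
E
```

```text
[ 0.6045 -0.0672  0.1523] [-0.0738 -0.147  -2.5971] [-0.0048 -0.0119  0.0229]
```

View pics/w5.png

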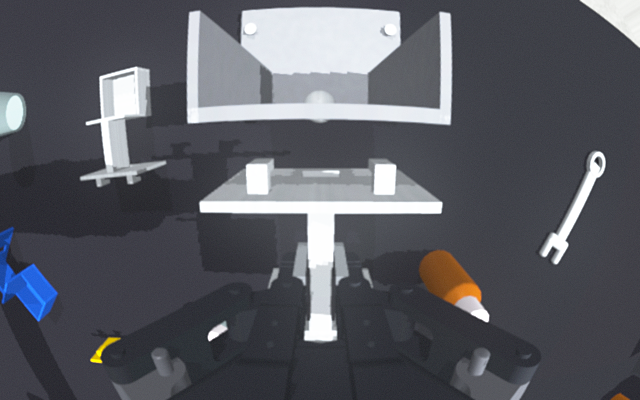

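View pics/s5.png

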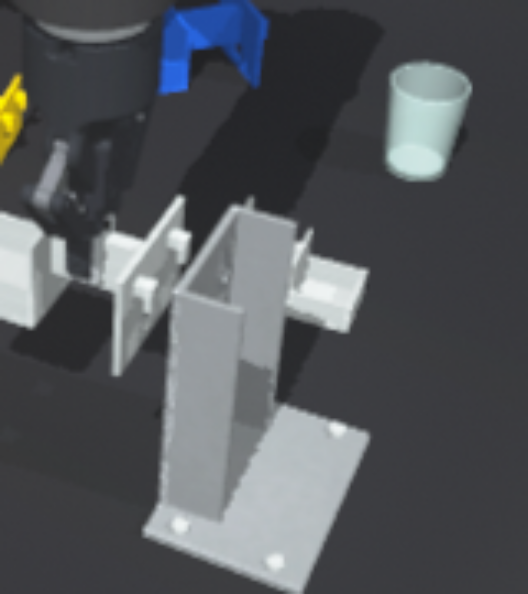

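Call:
apply_moves --plan '[{"travel": [0,0.002,0.006],"turn": [0,0,0],"hand": 0},{"travel": [0,0.002,0.013],"turn": [0,0,0],"hand": 0},{"travel": [0,0.002,0.013],"turn": [0,0,0],"hand": 0},{"travel": [0,0.002,0.013],"turn": [0,0,0],"hand": 0}]'

```text
time_s: 6.0
position: [0.6159, -0.0652, 0.1485]
orientation: [-0.542, 0.542, -0.455, 0.454]
ft_force: [-1.0, -0.0, -2.9]
gripper_width: 0.0086
```

Call:
apply_moves --plan '[{"travel": [0,0,0.004],"turn": [0,0,0],"hand": 0},{"travel": [0,0,0.008],"turn": [0,0,0],"hand": 0},{"travel": [0,0,0.008],"turn": [0,0,0],"hand": 0}]'

```text
time_s: 6.3
position: [0.6241, -0.0637, 0.1487]
orientation: [-0.542, 0.542, -0.454, 0.454]
ft_force: [-0.8, -0.8, -2.2]
gripper_width: 0.0087
```

No force with the tab tips past the face plane, so they're in the slots. Continuing slowly to flange contact.

Call:
apply_moves --plan '[{"travel": [0,0,0.003],"turn": [0,0,0],"hand": 0},{"travel": [0,0,0.006],"turn": [0,0,0],"hand": 0},{"travel": [0,0,0.006],"turn": [0,0,0],"hand": 0}]'

```text
time_s: 6.6
position: [0.6299, -0.0628, 0.1487]
orientation: [-0.542, 0.542, -0.454, 0.454]
ft_force: [0.6, 0.5, -3.6]
gripper_width: 0.0088
```

Call:
apply_moves --plan '[{"travel": [0,0,0.002],"turn": [0,0,0],"hand": 0},{"travel": [0,0,0.003],"turn": [0,0,0],"hand": 0},{"travel": [0,0,0.003],"turn": [0,0,0],"hand": 0}]'

```text
time_s: 6.9
position: [0.6327, -0.0623, 0.1488]
orientation: [-0.542, 0.542, -0.454, 0.454]
ft_force: [0.4, 0.7, -3.0]
gripper_width: 0.0089
```

```bash
python3 - <<'E'
from h import *
import cv2,pickle
np.set_printoptions(precision=4,suppress=True)
s=sensors.sense();print(s["position"],s["ft_force"],s["moment"])
P=vision.camera_params("wrist");im=vision.read_camera("wrist")
cv2.imwrite("pics/w6.png",im[:,:,::-1])
E
```

```text
[ 0.6327 -0.0623  0.1488] [ 0.3883  0.7397 -3.0274] [ 0.0379 -0.048   0.0079]
```

View pics/w6.png

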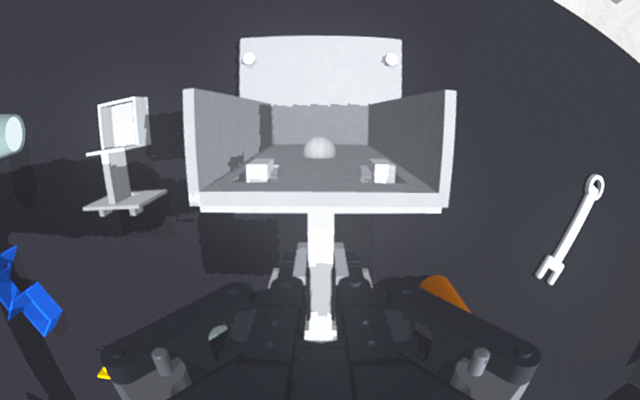

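Both tabs show inside the slots at (260,168) and (385,170), symmetric about column 320. A little more to reach the face.

Call:
apply_moves --plan '[{"travel": [0,0,0.0015],"turn": [0,0,0],"hand": 0},{"travel": [0,0,0.003],"turn": [0,0,0],"hand": 0},{"travel": [0,0,0.003],"turn": [0,0,0],"hand": 0}]'

```text
time_s: 7.25
position: [0.6333, -0.0621, 0.1487]
orientation: [-0.54, 0.543, -0.456, 0.453]
ft_force: [-11.3, 1.2, 1.9]
gripper_width: 0.0088
```

Call:
apply_moves --plan '[{"travel": [0,0.002,-0.002],"turn": [0,0,0],"hand": 0},{"travel": [0,0.006,-0.002],"turn": [0,0,0],"hand": 0},{"travel": [0,0.01,-0.002],"turn": [0,0,0],"hand": 0},{"travel": [0,0.01,-0.002],"turn": [0,0,0],"hand": 0}]'

```text
time_s: 7.65
position: [0.6325, -0.0625, 0.1376]
orientation: [-0.541, 0.543, -0.455, 0.454]
ft_force: [-4.1, -1.0, -3.8]
gripper_width: 0.0086
```

Call:
apply_moves --plan '[{"travel": [0,0.003,0],"turn": [0,0,0],"hand": 0},{"travel": [0,0.006,0],"turn": [0,0,0],"hand": 0},{"travel": [0,0.009,0],"turn": [0,0,0],"hand": 0},{"travel": [0,0.009,0],"turn": [0,0,0],"hand": 0}]'

```text
time_s: 8.05
position: [0.6326, -0.0621, 0.1281]
orientation: [-0.541, 0.542, -0.455, 0.454]
ft_force: [-3.7, -1.3, -4.2]
gripper_width: 0.0088
```

Call:
apply_moves --plan '[{"travel": [0,0.003,0],"turn": [0,0,0],"hand": 0},{"travel": [0,0.006,0],"turn": [0,0,0],"hand": 0},{"travel": [0,0.008,0],"turn": [0,0,0],"hand": 0},{"travel": [0,0.008,0],"turn": [0,0,0],"hand": 0}]'

```text
time_s: 8.45
position: [0.6333, -0.0622, 0.1219]
orientation: [-0.541, 0.542, -0.455, 0.454]
ft_force: [-6.7, -1.5, -2.0]
gripper_width: 0.0088
```

```bash
python3 - <<'E'
from h import *
import cv2,pickle
np.set_printoptions(precision=4,suppress=True)
s=sensors.sense();print(s["position"],s["ft_force"],s["moment"])
im=vision.read_camera("wrist")
cv2.imwrite("pics/w7.png",im[:,:,::-1])
im=vision.read_camera("scene");cv2.imwrite("pics/s7.png",cv2.resize(im[130:310,310:470,::-1],None,fx=3.3,fy=3.3))
E
```

```text
[ 0.6333 -0.0622  0.1219] [-6.7458 -1.5216 -2.0169] [-0.2994  2.0383 -0.1652]
```

View pics/w7.png

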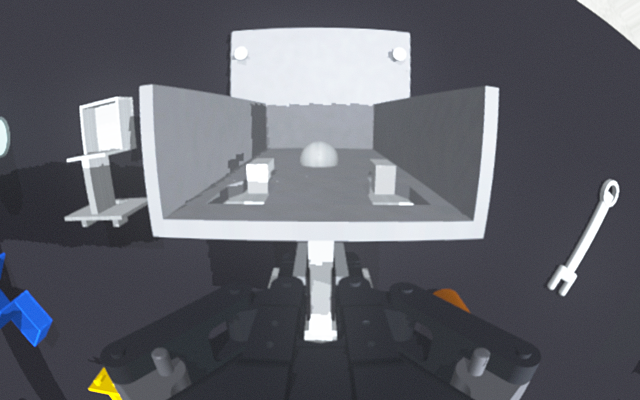

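View pics/s7.png

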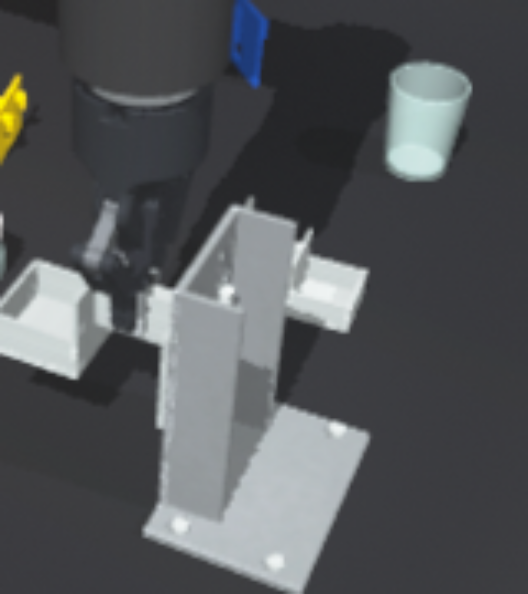

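Call:
apply_moves --plan '[{"travel": [0,0.001,0],"turn": [0,0,0],"hand": 0},{"travel": [0,0.002,0],"turn": [0,0,0],"hand": 0},{"travel": [0,0.002,0],"turn": [0,0,0],"hand": 0}]'

```text
time_s: 8.85
position: [0.6333, -0.0622, 0.1212]
orientation: [-0.542, 0.542, -0.454, 0.455]
ft_force: [-10.6, 0.2, 4.0]
gripper_width: 0.0086
```

```bash
python3 - <<'E'
from h import *
print(sensors.sense()["moment"], sensors.sense()["position"])
E
```

```text
[ 0.07994104  3.10493534 -0.16594293] [ 0.63329478 -0.06221771  0.12123199]
```

Call:
apply_moves --plan '[{"travel": [0,0.0015,-0.001],"turn": [0,0,0],"hand": 0},{"travel": [0,0.0035,-0.001],"turn": [0,0,0],"hand": 0},{"travel": [0,0.0035,-0.001],"turn": [0,0,0],"hand": 0}]'

```text
time_s: 9.15
position: [0.6332, -0.0623, 0.121]
orientation: [0.542, -0.541, 0.453, -0.456]
ft_force: [-13.2, 3.0, 14.3]
gripper_width: 0.0088
```

```bash
python3 - <<'E'
from h import *
import cv2
print(sensors.sense()["moment"], sensors.sense()["position"])
im=vision.read_camera("wrist")
cv2.imwrite("pics/w8.png",cv2.resize(im[60:260,120:520,::-1],None,fx=2,fy=2,interpolation=cv2.INTER_CUBIC))
E
```

```text
[ 0.89304906  4.45610105 -0.2148974 ] [ 0.63318627 -0.06229933  0.12097172]
```

View pics/w8.png

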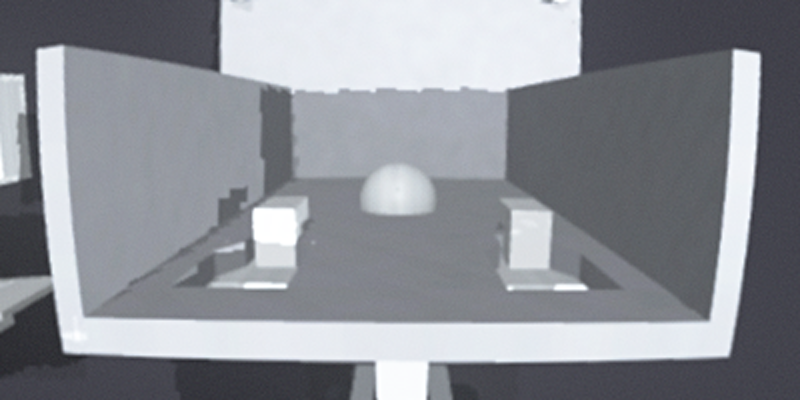

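Call:
apply_moves --plan '[{"travel": [0,-0.004,-0.001],"turn": [0,0,0],"hand": 0},{"travel": [0,-0.004,-0.001],"turn": [0,0,0],"hand": 0.3},{"travel": [0,-0.004,-0.001],"turn": [0,0,0],"hand": 0.6},{"travel": [0,-0.004,-0.001],"turn": [0,0,0],"hand": 0.6},{"travel": [0,-0.004,-0.001],"turn": [0,0,0],"hand": 0.6}]'

```text
time_s: 9.7
position: [0.6318, -0.0624, 0.1202]
orientation: [0.542, -0.542, 0.454, -0.455]
ft_force: [0.3, -0.5, 0.1]
gripper_width: 0.0513
```

Call:
apply_moves --plan '[{"travel": [0,-0.02,-0.003],"turn": [0,0,0],"hand": 0.6},{"travel": [0,-0.06,-0.003],"turn": [0,0,0],"hand": 0.6},{"travel": [0,-0.11,-0.003],"turn": [0,0,0],"hand": 1},{"travel": [0,-0.13,-0.04],"turn": [0,0,0],"hand": 1},{"travel": [0,-0.13,-0.07],"turn": [0,0,0],"hand": 1},{"travel": [0,-0.13,-0.07],"turn": [0,0,0],"hand": 1},{"travel": [0,-0.13,-0.07],"turn": [0,0,0],"hand": 1}]'

```text
time_s: 10.4
position: [0.5626, -0.0746, 0.2507]
orientation: [0.542, -0.541, 0.454, -0.455]
ft_force: [-0.7, -0.1, -0.4]
gripper_width: 0.0855
```

```bash
python3 - <<'E'
from h import *
import cv2,pickle
np.set_printoptions(precision=4,suppress=True)
s=sensors.sense();print(s["position"],s["ft_force"],s["joint_pos"])
P=vision.camera_params("wrist");im=vision.read_camera("wrist");pickle.dump(P,open("w9.pkl","wb"))
cv2.imwrite("pics/w9.png",im[:,:,::-1])
im=vision.read_camera("scene");cv2.imwrite("pics/s9.png",im[:,:,::-1])
E
```

```text
[ 0.5626 -0.0746  0.2507] [-0.7206 -0.1277 -0.3592] [ 0.2217 -0.0471 -0.0015  0.0001 -1.6151  1.5239]
```

View pics/w9.png

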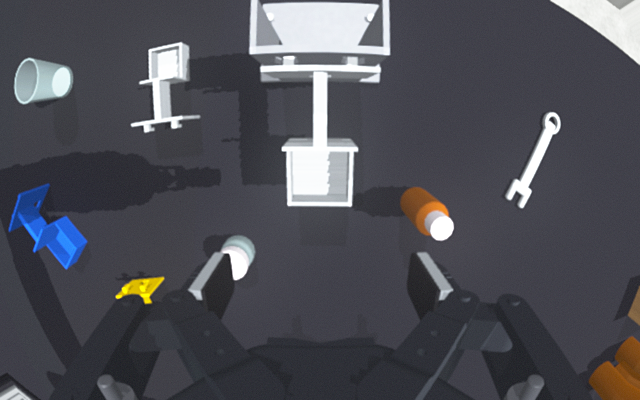

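View pics/s9.png

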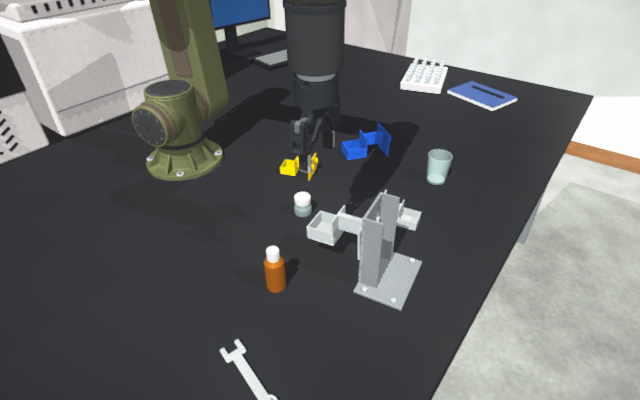

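The holder hangs on the upright; its cup is at (320,175) in the wrist view. I'll check its height by comparing the expected cup-corner and flange pixels with the images.

```bash
python3 - <<'E'
from h import *
import cv2,pickle
np.set_printoptions(precision=1,suppress=True)
P=pickle.load(open("w9.pkl","rb"))
t=np.radians(10);ex=np.array([np.cos(t),np.sin(t),0]);ey=np.array([-ex[1],ex[0],0]);ez=np.array([0,0,1.])
for dz in (0,.005):
  o=np.array([.673,-.0545,.07+dz])
  for h in [(-.124,.03,.03),(-.124,-.03,.03),(-.124,.03,0),(-.067,.03,.062),(-.067,-.03,.062),(-.004,.045,.07),(-.004,-.045,.07)]:
    X=o+ex*h[0]+ey*h[1]+ez*h[2]; print(dz,h,"wrist",proj("wrist",X,P),"scene",proj("scene",X))
  X=np.array([.673,-.0545,.175]); print(proj("wrist",X+.045*ey,P),proj("scene",X+.045*ey),proj("scene",X-.045*ey))
w=cv2.imread("pics/w9.png");s=cv2.imread("pics/s9.png")
cv2.imwrite("pics/z9.png",np.hstack([cv2.resize(w[45:220,235:405],(400,412),interpolation=cv2.INTER_CUBIC),cv2.resize(s[180:262,300:380],(400,412),interpolation=cv2.INTER_CUBIC)]))
E
```

```text
0 (-0.124, 0.03, 0.03) wrist [287.3 206.3] scene [320.5 208.4]
0 (-0.124, -0.03, 0.03) wrist [351.9 206.4] scene [307.  224.8]
0 (-0.124, 0.03, 0) wrist [290.3 197.9] scene [320.6 219.1]
0 (-0.067, 0.03, 0.062) wrist [281.4 148.6] scene [345.1 203.9]
0 (-0.067, -0.03, 0.062) wrist [357.7 148.6] scene [332.2 220.9]
0 (-0.004, 0.045, 0.07) wrist [259.6  68.3] scene [377.  205.2]
0 (-0.004, -0.045, 0.07) wrist [379.6  68.3] scene [359.4 232.2]
[249.4  54.7] [380.2 191.6] [362.4 218.2]
0.005 (-0.124, 0.03, 0.03) wrist [286.7 207.9] scene [320.4 206.5]
0.005 (-0.124, -0.03, 0.03) wrist [352.5 208. ] scene [306.9 222.9]
0.005 (-0.124, 0.03, 0) wrist [289.8 199.2] scene [320.6 217.4]
0.005 (-0.067, 0.03, 0.062) wrist [280.6 149.3] scene [345.1 201.9]
0.005 (-0.067, -0.03, 0.062) wrist [358.5 149.3] scene [332.2 218.9]
0.005 (-0.004, 0.045, 0.07) wrist [258.4  67.3] scene [377.1 203.2]
0.005 (-0.004, -0.045, 0.07) wrist [380.8  67.4] scene [359.5 230.1]
[249.4  54.7] [380.2 191.6] [362.4 218.2]
```

View pics/z9.png

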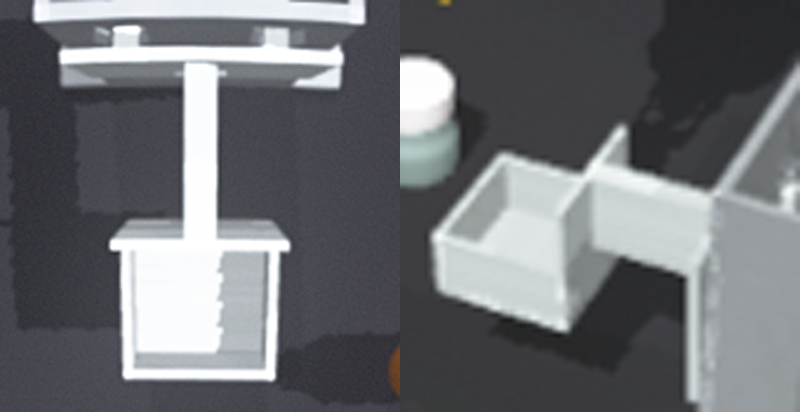

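Pixels match the fully-home prediction within about 2 px (cup corner at scene (307,226.6), predicted (307,224.8)). Now the bottle, measured in the wrist view.

```bash
python3 - <<'E'
from h import *
import cv2,pickle
np.set_printoptions(precision=4,suppress=True)
P=pickle.load(open("w9.pkl","rb"))
w=cv2.imread("pics/w9.png"); hsv=cv2.cvtColor(w,cv2.COLOR_BGR2HSV)
m=((hsv[...,1]<40)&(hsv[...,2]>215)).astype(np.uint8); m2=np.zeros_like(m); m2[205:245,420:460]=m[205:245,420:460]
n,l,st,c=cv2.connectedComponentsWithStats(m2); i=1+np.argmax(st[1:,4]); print(st[i],c[i]); cap=onz("wrist",c[i],.099,P); print("cap wrist",cap)
print("cap top",onz("top",(426.25,201.6),.1),"scene",onz("scene",(272.65,250.5),.1))
print(goal((.546,-.199,.2),np.radians(10)))
E
```

```text
[430 212  24  28 453] [441.468  227.1832]
cap wrist [ 0.5503 -0.2001  0.099 ]
cap top [ 0.5476 -0.1987  0.1   ] scene [ 0.5504 -0.2022  0.1   ]
(array([ 0.1197,  0.0497, -0.0384]), array([ 0.0413,  0.0166, -0.0001]))
```

Call:
apply_moves --plan '[{"travel": [0.04,0,-0.012],"turn": [0,0,0],"hand": 1},{"travel": [0.08,0,-0.024],"turn": [0,0,0],"hand": 1},{"travel": [0.11,0.01,-0.036],"turn": [0,0,0],"hand": 1},{"travel": [0.121,0.02,-0.036],"turn": [0,0,0],"hand": 1},{"travel": [0.121,0.02,-0.036],"turn": [0,0,0],"hand": 1},{"travel": [0.121,0.02,-0.036],"turn": [0,0,0],"hand": 1}]'

```text
time_s: 11.1
position: [0.5486, -0.1997, 0.2294]
orientation: [-0.541, 0.542, -0.455, 0.454]
ft_force: [-0.8, 0.3, -0.3]
gripper_width: 0.0856
```

```bash
python3 - <<'E'
from h import *
import cv2,pickle
np.set_printoptions(precision=4,suppress=True)
s=sensors.sense();print(s["position"],s["joint_pos"])
P=vision.camera_params("wrist");im=vision.read_camera("wrist");pickle.dump(P,open("w10.pkl","wb"))
cv2.imwrite("pics/w10.png",im[:,:,::-1])
im=vision.read_camera("top");cv2.imwrite("pics/t10.png",im[:,:,::-1])
cv2.imwrite("pics/zt10.png",cv2.resize(im[100:210,310:410,::-1],None,fx=5,fy=5,interpolation=cv2.INTER_CUBIC))
E
```

```text
[ 0.5486 -0.1997  0.2294] [-0.0058 -0.0027  0.0034  0.     -1.5787  1.7512]
```

View pics/w10.png

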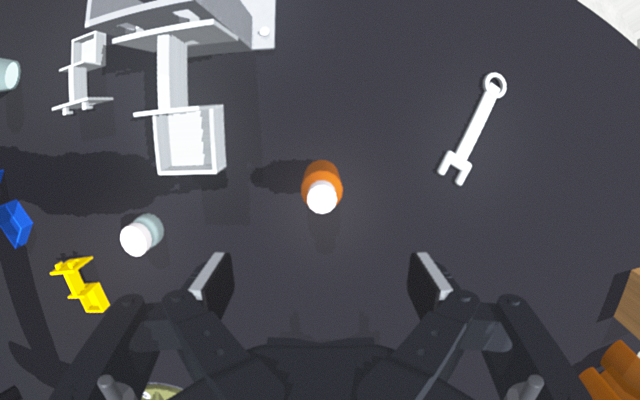

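View pics/zt10.png

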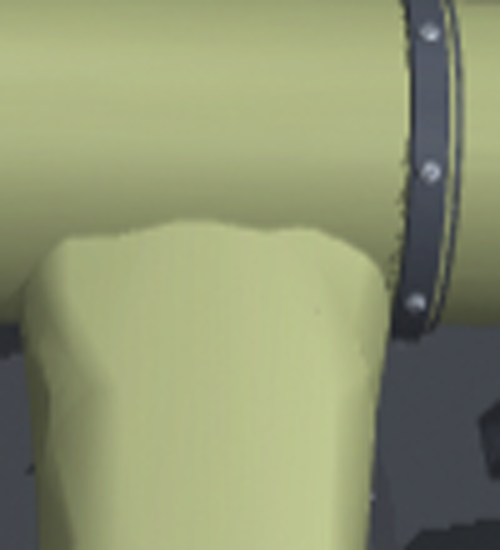

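The bottle is centred laterally, cap at (322,196); the arm hides the upright from the top camera. Refining the bottle and zooming on the holder window from this side angle.

```bash
python3 - <<'E'
from h import *
import cv2,pickle
np.set_printoptions(precision=4,suppress=True)
P=pickle.load(open("w10.pkl","rb"))
w=cv2.imread("pics/w10.png"); hsv=cv2.cvtColor(w,cv2.COLOR_BGR2HSV)
m=((hsv[...,1]<40)&(hsv[...,2]>215)).astype(np.uint8); m2=np.zeros_like(m); m2[170:220,295:350]=m[170:220,295:350]
n,l,st,c=cv2.connectedComponentsWithStats(m2); i=1+np.argmax(st[1:,4]); print(st[i],c[i]); cap=onz("wrist",c[i],.0995,P); print("cap wrist",cap)
print(goal((cap[0],cap[1],.052),np.radians(10)))
cv2.imwrite("pics/z10.png",cv2.resize(w[0:110,70:290],None,fx=3.6,fy=3.6,interpolation=cv2.INTER_CUBIC))
E
```

```text
[307 181  30  33 751] [321.6618 197.4594]
cap wrist [ 0.5507 -0.2004  0.0995]
(array([0.0015, 0.1785, 0.0017]), array([-0.0019,  0.0781,  0.0162]))
```

View pics/z10.png

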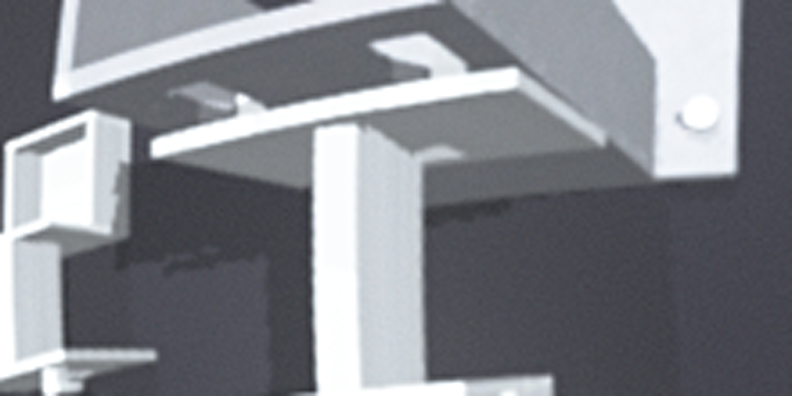

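Call:
apply_moves --plan '[{"travel": [0.001,0.04,0],"turn": [0,0,0],"hand": 1},{"travel": [0.001,0.08,0],"turn": [0,0,0],"hand": 1},{"travel": [0.001,0.12,0],"turn": [0,0,0],"hand": 1},{"travel": [0.001,0.15,0],"turn": [0,0,0],"hand": 1},{"travel": [0.001,0.17,0],"turn": [0,0,0],"hand": 1},{"travel": [0.001,0.177,0],"turn": [0,0,0],"hand": 1},{"travel": [0.001,0.177,0],"turn": [0,0,0],"hand": 1},{"travel": [0.001,0.177,0],"turn": [0,0,0],"hand": 1}]'

```text
time_s: 12.0
position: [0.5495, -0.2008, 0.0551]
orientation: [0.542, -0.542, 0.453, -0.455]
ft_force: [-0.1, -0.4, 0.2]
gripper_width: 0.0853
```

```bash
python3 - <<'E'
from h import *
import cv2,pickle
np.set_printoptions(precision=4,suppress=True)
s=sensors.sense();print(s["position"],s["ft_force"])
im=vision.read_camera("wrist")
cv2.imwrite("pics/w11.png",im[:,:,::-1])
im=vision.read_camera("top")
cv2.imwrite("pics/zt11.png",cv2.resize(im[100:240,310:460,::-1],None,fx=4,fy=4,interpolation=cv2.INTER_CUBIC))
E
```

```text
[ 0.5495 -0.2008  0.0551] [-0.0754 -0.3554  0.1726]
```

View pics/w11.png

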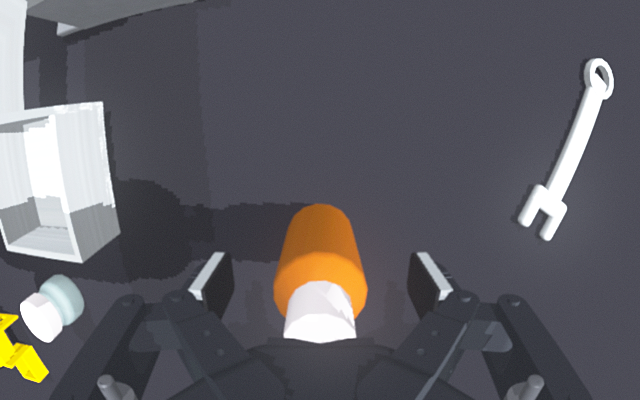

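View pics/zt11.png

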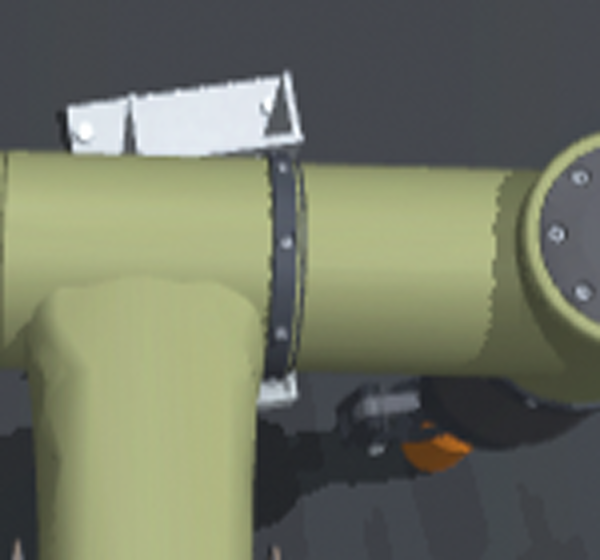

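The bottle is centred between the open pads at column 320. Closing at 40 N.

Call:
apply_moves --plan '[{"travel": [0,0.002,0],"turn": [0,0,0],"hand": 0.7},{"travel": [0,0.002,0],"turn": [0,0,0],"hand": 0.5},{"travel": [0,0.002,0],"turn": [0,0,0],"hand": 0.3},{"travel": [0,0.002,0],"turn": [0,0,0],"hand": 0.2},{"travel": [0,0.002,0],"turn": [0,0,0],"hand": 0.2},{"travel": [0,0.002,0],"turn": [0,0,0],"hand": 0.2}]' --force 40

```text
time_s: 12.7
position: [0.5486, -0.2011, 0.0517]
orientation: [0.542, -0.542, 0.454, -0.455]
ft_force: [-0.5, 1.7, 2.8]
gripper_width: 0.0391
```

```bash
python3 - <<'E'
from h import *
import cv2,pickle
np.set_printoptions(precision=4,suppress=True)
s=sensors.sense();print(s["position"],s["ft_force"],s["gripper_width"])
im=vision.read_camera("wrist")
cv2.imwrite("pics/w12.png",im[:,:,::-1])
E
```

```text
[ 0.5486 -0.2011  0.0517] [-0.499   1.6612  2.7885] 0.039119249542897735
```

View pics/w12.png

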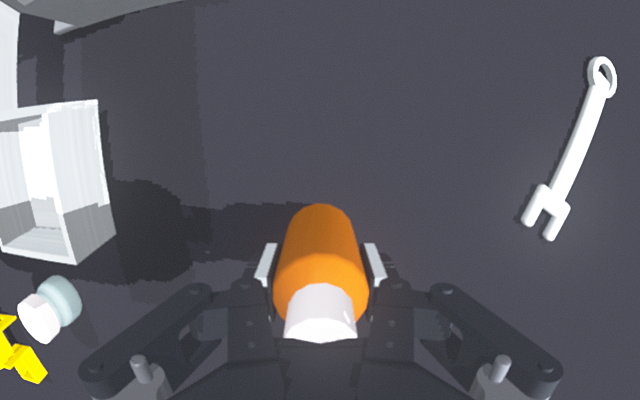

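Call:
apply_moves --plan '[{"travel": [0,-0.02,0],"turn": [0,0,0],"hand": 0.2},{"travel": [0,-0.06,0],"turn": [0,0,0],"hand": 0.2},{"travel": [0,-0.1,0],"turn": [0,0,0],"hand": 0.2},{"travel": [0,-0.14,0],"turn": [0,0,0],"hand": 0.2},{"travel": [0,-0.16,0],"turn": [0,0,0],"hand": 0.2},{"travel": [0,-0.16,0],"turn": [0,0,0],"hand": 0.2}]'

```text
time_s: 13.35
position: [0.5495, -0.2014, 0.215]
orientation: [0.543, -0.541, 0.453, -0.456]
ft_force: [-0.5, 0.1, -1.4]
gripper_width: 0.0391
```

```bash
python3 - <<'E'
from h import *
np.set_printoptions(precision=4,suppress=True)
s=sensors.sense();print(s["position"],s["ft_force"],s["gripper_width"])
print(goal((.5803,-.0713,.21),np.radians(10)))
E
```

```text
[ 0.5495 -0.2014  0.215 ] [-0.4604  0.1016 -1.4402] 0.03905818569691608
(array([-0.1228,  0.0051,  0.0529]), array([-0.3074,  0.0112,  0.1208]))
```

Call:
apply_moves --plan '[{"travel": [-0.03,0,0.013],"turn": [0,0,0],"hand": 0.2},{"travel": [-0.06,0,0.026],"turn": [0,0,0],"hand": 0.2},{"travel": [-0.09,0,0.04],"turn": [0,0,0],"hand": 0.2},{"travel": [-0.115,0,0.05],"turn": [0,0,0],"hand": 0.2},{"travel": [-0.123,0,0.053],"turn": [0,0,0],"hand": 0.2},{"travel": [-0.123,0,0.053],"turn": [0,0,0],"hand": 0.2},{"travel": [-0.123,0,0.053],"turn": [0,0,0],"hand": 0.2}]'

```text
time_s: 14.05
position: [0.5789, -0.0712, 0.2104]
orientation: [-0.541, 0.542, -0.455, 0.454]
ft_force: [-0.1, 0.3, -0.7]
gripper_width: 0.0387
```

```bash
python3 - <<'E'
from h import *
import cv2
np.set_printoptions(precision=4,suppress=True)
s=sensors.sense();print(s["position"],s["ft_force"],s["gripper_width"])
print(goal((.5803,-.0713,.1257),np.radians(10)))
im=vision.read_camera("wrist");cv2.imwrite("pics/w13.png",im[:,:,::-1])
im=vision.read_camera("scene");cv2.imwrite("pics/s13.png",cv2.resize(im[130:310,280:440,::-1],None,fx=3.3,fy=3.3))
E
```

```text
[ 0.5789 -0.0712  0.2104] [-0.1002  0.3328 -0.7434] 0.038731379351601494
(array([0.0003, 0.0847, 0.0015]), array([0.0863, 0.0066, 0.0053]))
```

View pics/w13.png

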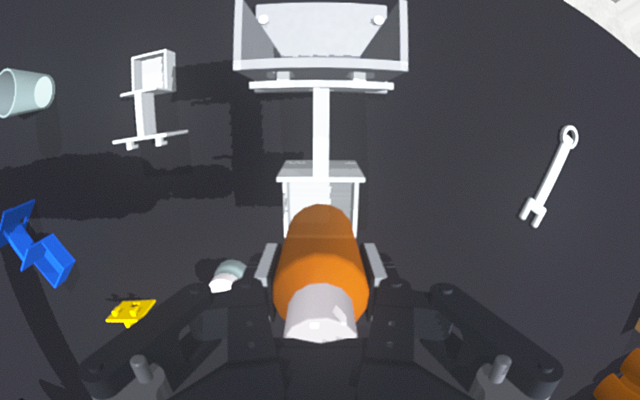

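View pics/s13.png

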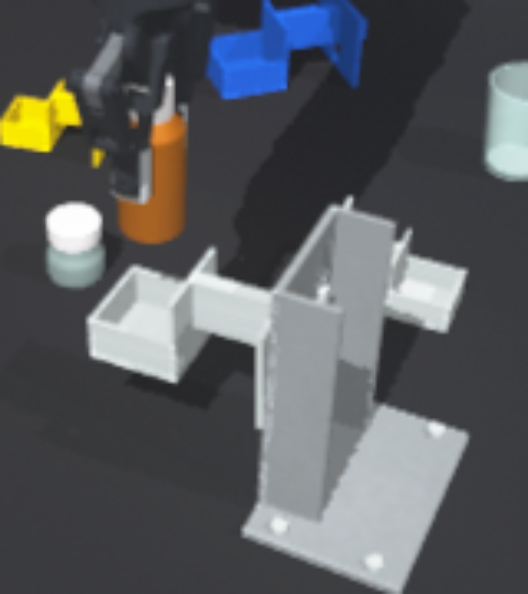

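The bottle (column 320) is lined up with the cup and arm (column 320). Descending into the cup.

Call:
apply_moves --plan '[{"travel": [0,0.02,0.001],"turn": [0,0,0],"hand": 0.2},{"travel": [0,0.04,0.001],"turn": [0,0,0],"hand": 0.2},{"travel": [0,0.06,0.001],"turn": [0,0,0],"hand": 0.2},{"travel": [0,0.074,0.001],"turn": [0,0,0],"hand": 0.2},{"travel": [0,0.08,0.001],"turn": [0,0,0],"hand": 0.2},{"travel": [0,0.08,0.001],"turn": [0,0,0],"hand": 0.2},{"travel": [0,0.08,0.001],"turn": [0,0,0],"hand": 0.2}]'

```text
time_s: 14.85
position: [0.5807, -0.0708, 0.1324]
orientation: [0.542, -0.541, 0.454, -0.455]
ft_force: [0.8, 0.2, -0.1]
gripper_width: 0.0389
```

Call:
apply_moves --plan '[{"travel": [0,0.0015,0],"turn": [0,0,0],"hand": 0.2},{"travel": [0,0.003,0],"turn": [0,0,0],"hand": 0.2},{"travel": [0,0.003,0],"turn": [0,0,0],"hand": 0.2}]'

```text
time_s: 15.15
position: [0.5803, -0.0704, 0.1284]
orientation: [0.542, -0.542, 0.454, -0.454]
ft_force: [-0.6, -0.2, -1.6]
gripper_width: 0.0391
```

Call:
apply_moves --plan '[{"travel": [0,0.001,0],"turn": [0,0,0],"hand": 0.2},{"travel": [0,0.0025,0],"turn": [0,0,0],"hand": 0.2},{"travel": [0,0.0025,0],"turn": [0,0,0],"hand": 0.2}]'

```text
time_s: 15.45
position: [0.5801, -0.0705, 0.1255]
orientation: [-0.542, 0.542, -0.455, 0.454]
ft_force: [0.1, 0.2, -1.5]
gripper_width: 0.0388
```

```bash
python3 - <<'E'
from h import *
import cv2
im=vision.read_camera("scene");cv2.imwrite("pics/s14.png",cv2.resize(im[130:310,280:440,::-1],None,fx=3.3,fy=3.3))
s=sensors.sense();print(s["position"],s["ft_force"],s["moment"])
E
```

```text
[ 0.58012994 -0.07047927  0.12564156] [ 0.28007613 -0.32356144 -0.92988572] [ 0.05710158  0.03276577 -0.00810525]
```

View pics/s14.png

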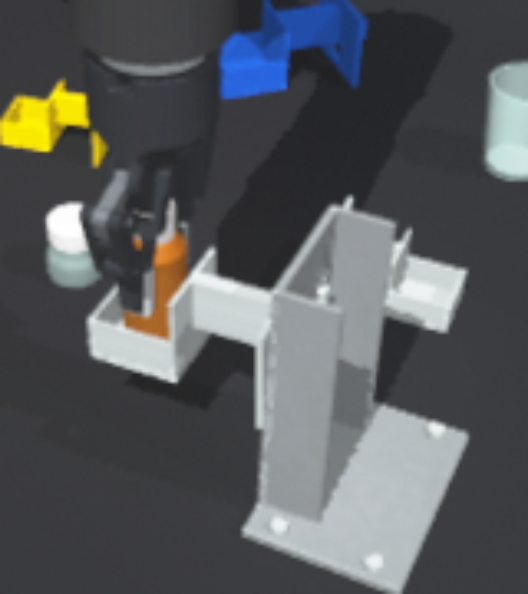

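Call:
apply_moves --plan '[{"travel": [0,0.001,0],"turn": [0,0,0],"hand": 0.2},{"travel": [0,0.0015,0],"turn": [0,0,0],"hand": 0.2},{"travel": [0,0.0015,0],"turn": [0,0,0],"hand": 0.2}]'

```text
time_s: 15.8
position: [0.5802, -0.0705, 0.1242]
orientation: [-0.542, 0.542, -0.454, 0.454]
ft_force: [-0.6, -0.5, -0.7]
gripper_width: 0.0391
```

Call:
apply_moves --plan '[{"travel": [0,0.001,0],"turn": [0,0,0],"hand": 0.2},{"travel": [0,0.0015,0],"turn": [0,0,0],"hand": 0.2},{"travel": [0,0.0015,0],"turn": [0,0,0],"hand": 0.2}]'

```text
time_s: 16.1
position: [0.5802, -0.0705, 0.1227]
orientation: [-0.542, 0.542, -0.454, 0.454]
ft_force: [-0.3, 0.1, -2.4]
gripper_width: 0.0383
```

Call:
apply_moves --plan '[{"travel": [0,0.001,0],"turn": [0,0,0],"hand": 0.2},{"travel": [0,0.0015,0],"turn": [0,0,0],"hand": 0.2},{"travel": [0,0.0015,0],"turn": [0,0,0],"hand": 0.2}]'

```text
time_s: 16.4
position: [0.5804, -0.0706, 0.122]
orientation: [0.542, -0.542, 0.454, -0.455]
ft_force: [-1.3, 0.1, 2.5]
gripper_width: 0.039
```

```bash
python3 - <<'E'
from h import *
import cv2
im=vision.read_camera("scene");cv2.imwrite("pics/s15.png",cv2.resize(im[170:290,290:400,::-1],None,fx=5,fy=5,interpolation=cv2.INTER_CUBIC))
s=sensors.sense();print(s["position"],s["ft_force"],s["moment"])
E
```

```text
[ 0.58036772 -0.0705397   0.12194974] [-1.78945224  0.92142884  3.66461633] [0.21677689 0.56929855 0.0310273 ]
```

View pics/s15.png

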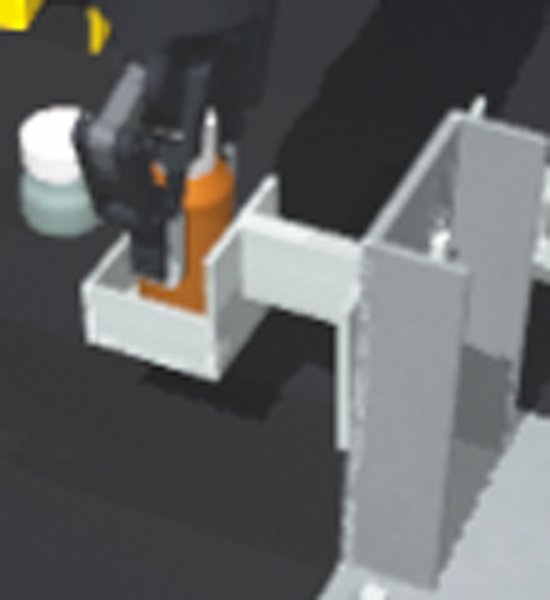

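Floor contact felt (about 4 N). Releasing and withdrawing upward.

Call:
apply_moves --plan '[{"travel": [0,0,0],"turn": [0,0,0],"hand": 0.5},{"travel": [0,0,0],"turn": [0,0,0],"hand": 0.6},{"travel": [0,0,0],"turn": [0,0,0],"hand": 0.8},{"travel": [0,0,0],"turn": [0,0,0],"hand": 0.8},{"travel": [0,0,0],"turn": [0,0,0],"hand": 0.8}]'

```text
time_s: 16.95
position: [0.5802, -0.0705, 0.1212]
orientation: [-0.542, 0.542, -0.454, 0.454]
ft_force: [-0.4, -0.4, -0.7]
gripper_width: 0.0682
```

Call:
apply_moves --plan '[{"travel": [0,-0.02,0],"turn": [0,0,0],"hand": 0.8},{"travel": [0,-0.05,0],"turn": [0,0,0],"hand": 0.8},{"travel": [0,-0.09,0],"turn": [0,0,0],"hand": 0.8},{"travel": [0,-0.13,0],"turn": [0,0,0],"hand": 0.8},{"travel": [0,-0.16,-0.03],"turn": [0,0,0],"hand": 0.8},{"travel": [0,-0.16,-0.08],"turn": [0,0,0],"hand": 0.8},{"travel": [0,-0.16,-0.12],"turn": [0,0,0],"hand": 0.8},{"travel": [0,-0.16,-0.12],"turn": [0,0,0],"hand": 0.8}]'

```text
time_s: 17.75
position: [0.4593, -0.0922, 0.2837]
orientation: [0.543, -0.54, 0.453, -0.456]
ft_force: [0.6, 0.3, 0.0]
gripper_width: 0.0683
```

```bash
python3 - <<'E'
from h import *
import cv2,pickle
s=sensors.sense();print(s["position"],s["ft_force"],s["gripper_width"])
P=vision.camera_params("wrist");pickle.dump(P,open("w16.pkl","wb"))
im=vision.read_camera("wrist");cv2.imwrite("pics/w16.png",im[:,:,::-1])
im=vision.read_camera("scene");cv2.imwrite("pics/s16.png",cv2.resize(im[130:310,280:440,::-1],None,fx=3.3,fy=3.3,interpolation=cv2.INTER_CUBIC))
E
```

```text
[ 0.45931778 -0.09222651  0.28367739] [0.60576174 0.32578013 0.04496797] 0.06831490535016717
```

View pics/w16.png

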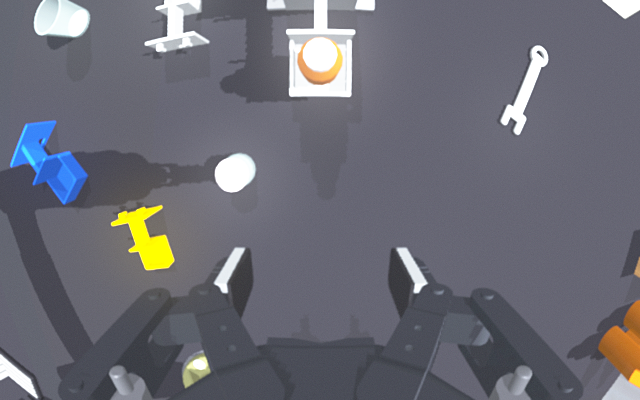

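View pics/s16.png

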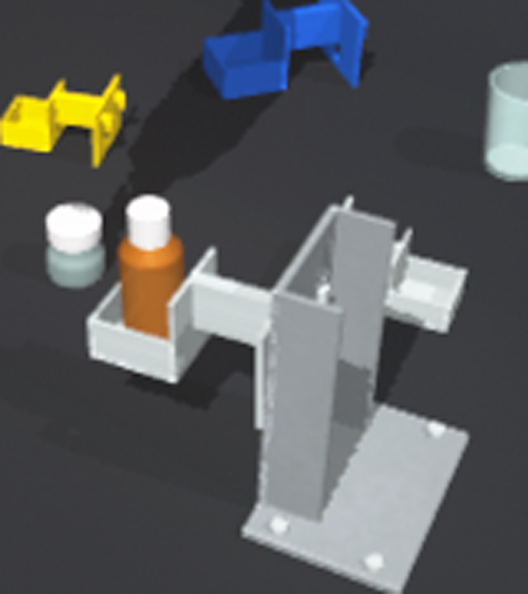

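The bottle stands in the cup, cap at (320,55) in the wrist view, central between the cup walls. I'll move the arm aside so the top camera can check the bottle's tilt, the seat and the ball in the window.

Call:
apply_moves --plan '[{"travel": [-0.04,0,0],"turn": [0,0,0],"hand": 0.8},{"travel": [-0.08,0,0],"turn": [0,0,0],"hand": 0.8},{"travel": [-0.12,0,0],"turn": [0,0,0],"hand": 0.8},{"travel": [-0.16,0,0],"turn": [0,0,0],"hand": 0.8},{"travel": [-0.2,0,0],"turn": [0,0,0],"hand": 0.8},{"travel": [-0.24,0,0],"turn": [0,0,0],"hand": 0.8},{"travel": [-0.28,0,0],"turn": [0,0,0],"hand": 0.8},{"travel": [-0.32,0,0],"turn": [0,0,0],"hand": 0.8}]'

```text
time_s: 18.65
position: [0.4062, 0.2261, 0.2808]
orientation: [-0.541, 0.542, -0.454, 0.454]
ft_force: [-0.1, -0.7, -0.5]
gripper_width: 0.0684
```

```bash
python3 - <<'E'
from h import *
import cv2,pickle
s=sensors.sense();print(s["position"],s["joint_pos"])
P=vision.camera_params("wrist");pickle.dump(P,open("w17.pkl","wb"))
im=vision.read_camera("wrist");cv2.imwrite("pics/w17.png",im[:,:,::-1])
im=vision.read_camera("top");cv2.imwrite("pics/t17.png",im[:,:,::-1])
cv2.imwrite("pics/zt17.png",cv2.resize(im[110:220,310:420,::-1],None,fx=5.3,fy=5.3,interpolation=cv2.INTER_CUBIC))
E
```

```text
[0.40621669 0.22612362 0.28078772] [ 9.44333395e-01 -3.16890154e-01 -1.81007821e-01  1.92731411e-05
 -1.70777871e+00  8.01690645e-01]
```

View pics/zt17.png

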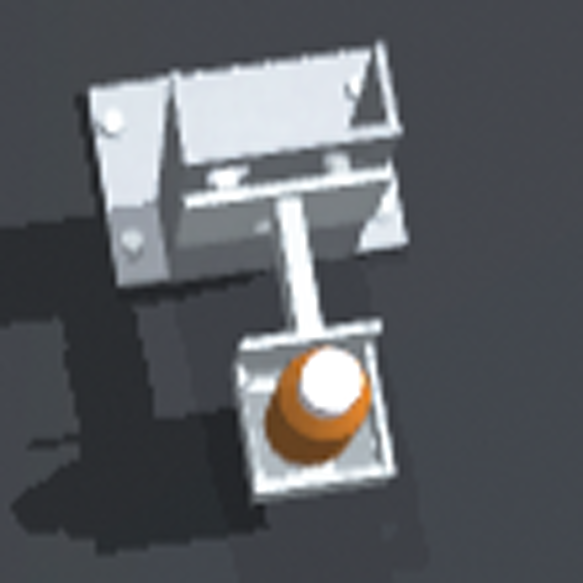

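View pics/w17.png

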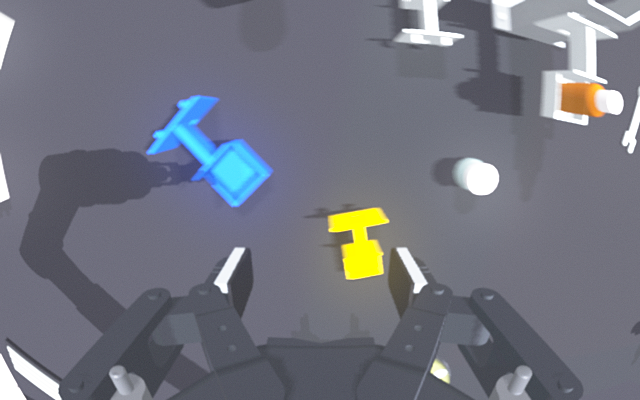

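The top view shows a bright spot at zoom (263,225) in the flange, left of the arm, which should be the ball in the window. The cap is at (333,380) and the cup corners are visible. Checking with numbers.

```bash
python3 - <<'E'
from h import *
np.set_printoptions(precision=4,suppress=True)
Z=lambda u,v:(310+u/5.3-.4,110+v/5.3-.4)
t=np.radians(10);ex=np.array([np.cos(t),np.sin(t),0]);ey=np.array([-ex[1],ex[0],0]);ez=np.array([0,0,1.])
o=np.array([.672,-.0545,.07])
iz=lambda p:((p[0]-310+.4)*5.3,(p[1]-110+.4)*5.3)
print("ball apex",iz(proj("top",o+ez*.016-ex*.003)),"ball left", iz(proj("top",o+ez*.016-ex*.002+ey*.005)))
for y in(-.01,.01):
  for z in (.008,.024): print("win",y,z,iz(proj("top",o-ex*.004+ey*y+ez*z)))
for y in (-.045,.045):
  for z in (0,.07): print("flange",y,z,iz(proj("top",o-ex*.004+ey*y+ez*z)))
  print("upr top",iz(proj("top",o+ey*y+ez*.105)))
  print("cupfront",iz(proj("top",o-ex*.124+ey*y/1.5+ez*.03)))
print("cup",o-ex*.094+ez*.004)
cap=onz("top",Z(333,382),.173);bot=onz("top",Z(310,432),.072)
print(cap,bot,"scene cap",onz("scene",(280+149/3.3,130+207/3.3),.173))
E
```

```text
ball apex (np.float64(282.1270960630735), np.float64(220.3769242764107)) ball left (np.float64(270.6690705585918), np.float64(219.91139383004605))
win -0.01 0.008 (np.float64(303.1002010920407), np.float64(224.56709115014922))
win -0.01 0.024 (np.float64(306.23996409384546), np.float64(213.72242363153006))
win 0.01 0.008 (np.float64(259.08441439508766), np.float64(231.17440852814698))
win 0.01 0.024 (np.float64(261.6347093312802), np.float64(220.41325306718946))
flange -0.045 0 (np.float64(377.98450464809883), np.float64(218.40617584756086))
flange -0.045 0.07 (np.float64(396.82885590448467), np.float64(168.72384270643897))
upr top (np.float64(405.3916423146301), np.float64(132.4230430554398))
cupfront (np.float64(401.3085892355657), np.float64(466.2636970289303))
flange 0.045 0 (np.float64(181.2134401496159), np.float64(247.9547165570879))
flange 0.045 0.07 (np.float64(188.0671087892307), np.float64(199.96773372849373))
upr top (np.float64(190.22941649436402), np.float64(164.54375692264898))
cupfront (np.float64(263.94465172447735), np.float64(487.2628211045237))
cup [ 0.5794 -0.0708  0.074 ]
[ 0.5736 -0.0691  0.173 ] [ 0.5759 -0.0688  0.072 ] scene cap [ 0.5795 -0.0745  0.173 ]
```

```bash
python3 - <<'E'
import cv2
a=cv2.imread("pics/t17.png")
cv2.imwrite("pics/zz17.png",cv2.resize(a[138:168,338:392],None,fx=14,fy=14,interpolation=cv2.INTER_CUBIC))
E
```

```text
(no output)
```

View pics/zz17.png

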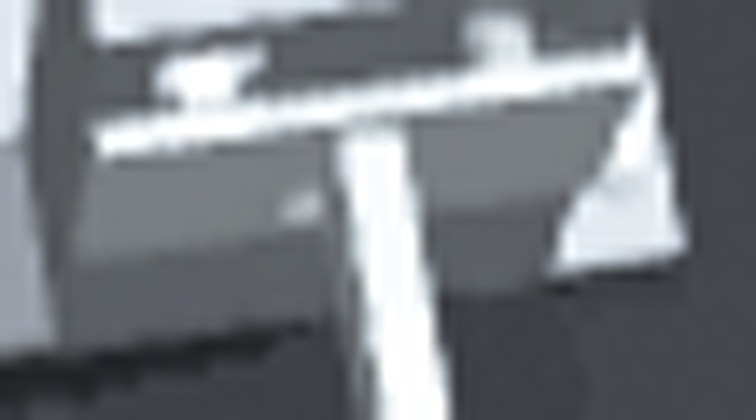

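The seat, bottle and ball spot match predictions within a few mm, and the bystanders are untouched. Handing in.

```bash
python3 -c "
from workcell import ticket,sensors
print(sensors.sense()['time_s']); print(ticket.close_job())"
```

```text
18.75
the job is handed in; nothing more can be done
None
```

The holder is hung and pushed home on the upright, and the amber bottle stands upright in its cup, released. I handed the job in at 18.75 s; no verdict was reported.

- **Holder:** I gripped it by its arm, hooked both tabs into the slots and pushed down to a hard stop. The stop came at about 14 N, with the tool at 121 mm against 121.2 mm expected for fully home.
- **Ball catch:** There is no direct reading of the catch. I take it as out from the hard stop and from a bright spot in the top view where the window and ball should be. That spot could also be the window's edge.
- **Bottle:** I released it after feeling contact with the cup floor. Its base measures about 4 mm from the cup centre, and it looked upright in both the scene and top views.
- **Disagreement:** The bottle touched down about 3–4 mm lower than computed, and the cup's front corners show about 3 mm off. This fits the holder sagging by roughly 0.04 rad from play in the hooks, within the 0.12 rad allowed.
- **Bystanders:** The jar, beaker and wrench look undisturbed in the pictures. I did not measure their positions at the end.

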